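Go / no-go check of a camera mounting spigot

ROBOT

A 6-joint arm with a two-finger parallel gripper is mounted at the origin on the work surface. World frame = base frame: x ahead of the robot, y to its left, z up, the work surface at z = 0. Lengths are in m, angles in rad, forces in N, time in s.
With the tool pointing down it reaches from about 0.35 to 0.975 m from the base axis. Payload 4.9 kg.
Tool frame: the origin (TCP) lies at the very end of the fingers, on their centre line; the grasp point (between the pads) lies 19 mm behind it (ctrl.grasp_offset is the distance from the TCP to the grasp point, in m); y points along the fingers, z is the direction in which the jaws open and shut, and the axes are right-handed (so a half turn about y gives the same grasp; the last joint's range is limited). The gripper opens to 85 mm and grips with 20 to 120 N. Pads are 22 mm wide; open, the fingers measure 114 mm over their backs; the gripper's body (76 mm by 85 mm) begins 54 mm behind the grasp point. The pads swing forward as they close: fully open they stand 13 mm farther back than shut.
Start: joints at [1.2, 0.053, 1.613, -0, 1.476, -0.119], TCP at [0.156, 0.605, 0.203] pointing down, gripper open.
Joint ranges: [-3.01, 3.01], [-1.01, 2.22], [0.06, 2.58], [-1.02, 4.17], [0.09, 2.62], [-3.14, 3.14]. Speed limits (rad/s): [2.57, 2.57, 3.14, 3.14, 3.14, 3.14].

INTERFACE

Orientations are given as a rotation vector (axis times angle).
In Python, from station import ctrl, eyes, finish_job, find_in, regions_of, pinpoint gives the robot as it stands.
- The arm moves only by the tool play_rows, never from a script. Its argument "moves" is a list of rows, each an object of numbers: "x", "y", "z": the shift along the world's x, y, z in cm; "turn": the turn about the world's z in degrees; "jaw": the finger opening in cm, from 0 to 8.54. A call has 1 to 8 rows; each row shifts and turns the commanded pose from where the row before left it; what a row does not reach is not made up. A row lasts 1/12 s, in which the tool goes at most 41.7 mm and 7.16 degrees, less where a joint would pass 70% of its speed; a pose out of reach is approached as far as the arm can. A call is refused whole if a number of a shift passes 4.17 or a number of a turn 7.16, either way. A call with a gripper value outside its range is refused whole. The fingers move at their own pace and stop on an object; "squeeze" is the grip in N (left out, the last holds). Time passes only in rows, so rows that do not move let the fingers close. It gives the time, the measured TCP pose, the force and the opening at its end, in the units of the state.
- ctrl.get_obs(): the state, without advancing time (a new reading comes with each control period).
- eyes.get_image(name): name is "scene" or "top"; returns a dict with "img" (420x560x3 uint8, red, green, blue), "camera_matrix" (3x3 intrinsics, pixels), "D" ([k1, k2, p1, p2, k3] as OpenCV has them; the pictures are not rectified), "cam_to_world" (4x4, takes a point from camera to world coordinates). Camera axes: x right, y up, looking along -z (the intrinsics and any distortion apply to the point x, -y, -z); pixel columns grow to the right and rows downward; lengths in m; the calibration is good to about 2 mm. A picture is of the moment at which its call begins. There is no depth.
- finish_job(): hands the job in, once; it reports no verdict.
Trained networks look in the newest picture that a camera, given by its name, has taken for a name from the list of things; names that differ only in an ending like _2 or _b are one class to them, and where a whole thing is asked for, a point or a joint stands for the part that bears it (a point fixed in the world has none). Each returns a list of dicts, best first, with "score" (0 to 1); they miss things now and then, are a little off and sometimes report something else, mostly with a low value. They report only what shows in the picture. A call takes as long as a camera call. They do not tell look-alikes from the thing itself.
- find_in(camera, query): "point" ([column, row] in pixels, amid what is visible of it).
- regions_of(camera, query): "pixels" (420x560 bool, what is visible of it) and "point" ([column, row] in pixels, amid what is visible of it).
- pinpoint(camera, query): "point" ([column, row] in pixels: a listed point, or the origin of a listed thing).
The state is a dict: "t": time; "q": joint angles; "dq": joint speeds; "effort": joint torques, N m; "tool_pos": TCP position; "tool_rot": TCP orientation; "contact_force": force on the tool from outside, world axes, zero at the start; "wrist_torque": the same for the moment, N m; "opening": finger opening in m.
Only numpy, scipy, OpenCV 4.12 (cv2) and the standard library are available. Lean on these libraries where they do the work, as an engineer would, in place of code of your own. Each camera call takes 0.05 s, during which the arm holds its last target.

TASK

Take the square-headed aluminium spigot from the three-hole rack and check its shank in the steel gap gauge: keeping it upright and low, slide it in from the open mouth through the go gap, and on until the narrower no-go gap stops it, leaning on that gently with about 10 N for a good second. Draw it back out through the mouth - never lower it into the gauge or lift it out from above, and never press it on the gauge with more than 25 N - then stand it fully down in the socket of the square block, leaving everything else where it is.

Things in the scene. Friction and masses are not known exactly. Their poses are not given: they have to be found in the camera images.
- spigot: The aluminium camera spigot under test, about 0.09 to 0.14 kg, loose, standing in one of the rack's sockets (any of the three). Round shank 18 mm diameter and 60 mm long below, square head 28 x 28 x 32 mm above, 92 mm tall in all. Origin at the centre of the foot of the shank, z up along the shank, x and y square to the head's faces (within about 15 degrees of the rack's own axes at the start).
- spigot_mid (a point): Point on the spigot's axis half-way up, 46 mm above the foot; same axes.
- spigot_head (a point): Centre of the square head, 76 mm above the foot: grip the head here; same axes.
- rack: Plywood bar, fixed, 56 (x) x 192 (y) x 30 mm high, origin at the centre of the underside. Three round sockets 23 mm in diameter and 25 mm deep (floor 5 mm above the table) in a row along its y axis at -66, 0 and +66 mm. It may stand on the left or on the right of the gauge.
- gauge: Steel progressive gap gauge, bolted down, rigid, 40 mm high, open above, no floor but the table. Origin on the table under the middle of the go gap; its x axis is the direction of insertion, y across the gap, z up. Mouth at the -x end, facing the robot within 20 degrees. 68 mm wide (100 mm with 7 mm high foot flanges); far end at x = 94 mm. Slide the spigot with its foot 5 to 18 mm above the table.
- go_gap (a point): Middle of the go gap at the lips' top, 40 mm above the gauge's origin, same axes. The go gap is 19.5 mm wide from x = -6 to +6 mm. Before it a lead-in flares from 43.5 mm wide at x = -20 mm to 19.5 mm at x = -6 mm.
- chamber (a point): Middle of the gauge's chamber, 25 mm past the go gap's middle, 40 mm up, same axes. Chamber 44 mm wide. Behind it the no-go lips: 14.5 mm apart, square-edged, locked, front face somewhere between 44 and 58 mm past the go gap's middle (differs each time, not measured). An 18 mm shank is stopped with its axis about 5 mm before that face.
- passed: Square plywood block, fixed, 80 x 80 x 30 mm high, for passed parts; origin at the centre of the underside. One round socket 24 mm in diameter in its middle, 25 mm deep (its floor is 5 mm above the table).
- plug_a_mid (a point): Half-way up (23 mm above the foot) a short round-headed aluminium plug in another socket of the rack: 46 mm tall, shank 18 mm, head 32 mm diameter x 12 mm. Leave alone.
- plug_b_mid (a point): The same for the second plug. Leave alone.
- dome: White dome camera, 100 mm diameter, 66 mm high, loose, origin under its centre. Leave alone.
- tape: Roll of tape lying flat, 96 mm diameter, 30 mm high, loose, origin under its centre. Leave alone.
- retail_box: Purple closed box 75 x 110 x 60 mm, loose, origin under its centre. Leave alone.
- driver: Screwdriver lying on the table nearest the robot, loose. Leave alone.
There are look-alikes about, which are no part of the job. Leave any blue look-alike of the passed alone.

How it is judged:
On the way, in this order (a step that is already met when the one before it is completed fails the run):
1. the shank has been pushed through the go gap into the chamber, upright and low (x of spigot_mid in the frame of gauge between 0.016 and 0.036 m and y of spigot_mid in the frame of gauge between -0.004 and 0.004 m and z of spigot_mid in the frame of gauge below 0.072 m and angle between spigot_mid's own z axis and vertical below 0.15 rad), for 0.05 s.
2. the shank is pressed against the no-go lips with 4 to 22 N for 0.4 s (x of spigot_mid in the frame of gauge between 0.036 and 0.06 m and y of spigot_mid in the frame of gauge between -0.004 and 0.004 m and z of spigot_mid in the frame of gauge below 0.072 m and angle between spigot_mid's own z axis and vertical below 0.15 rad and contact force between spigot and gauge between 4 and 22 N), for 0.4 s.
3. the spigot is drawn back out of the mouth (x of spigot_mid in the frame of gauge below -0.018 m), for 0.05 s.
At the end, for the whole second after the job is handed in: The spigot stands at rest in the square block's socket: foot within 6 mm of the socket's axis and within 4 mm of its floor (foot lower than 9 mm above the table), leaning less than 0.17 rad (horizontal distance between spigot and passed below 0.006 m and height (world z) of spigot below 0.009 m and angle between spigot_mid's own z axis and vertical below 0.17 rad and linear speed of spigot below 0.02 m/s); the robot touches nothing.
It fails at once if the spigot presses on the gauge with more than 25 N (contact force between spigot and gauge above 25 N).
It fails at once if the spigot is lowered into the gauge or lifted out of it from above (its foot between 34 and 90 mm above the table inside the gauge's outline) (x of spigot_mid in the frame of gauge between -0.01 and 0.09 m and y of spigot_mid in the frame of gauge between -0.03 and 0.03 m and z of spigot_mid in the frame of gauge between 0.08 and 0.136 m).
It fails at once if a bystander is moved by more than 20 mm (distance of any of plug_a_mid, plug_b_mid, dome, tape, retail_box, driver from where it was at the start of the episode above 0.02 m).
It also fails if it takes over 72 s, if anything falls off the work surface, if the arm or the gripper's body presses on something with over 40 N, if the wrist force passes 120 N, or if a joint passes its speed limit or range.

## Working session

There is one attempt and no reset: what is moved stays moved. The work goes in short steps, Python scripts to look and compute and a tool call to move; the robot and the scene stay as the last step left them, time stands still between calls to the robot, and variables do not carry over. Pictures are saved under pics/ and viewed, and the job is handed in when it is done.

Besides the shell and the picture viewer there is one more tool, called after "Request:" as name(argument=value, ...) on one line, values as JSON. play_rows: Moves the arm, as the interface text tells. Its arguments: {"type":"object","properties":{"moves":{"type":"array"},"squeeze":{"type":"number"}},"required":["moves"]}

```bash
ls; mkdir -p pics; python3 - <<'E'
from station import ctrl, eyes, find_in, pinpoint
import cv2
print(ctrl.get_obs())
for c in ("scene","top"):
    d=eyes.get_image(c); cv2.imwrite(f"pics/{c}0.png",d["img"][:,:,::-1])
    print(c,d["camera_matrix"],d["D"],d["cam_to_world"])
    for n in ["spigot","spigot_head","rack","gauge","go_gap","chamber","passed","plug_a_mid","dome","tape","retail_box","driver"]:
        print(n,[(round(float(r["score"]),2),[round(float(v),1) for v in r["point"]]) for r in pinpoint(c,n)][:4])
E
```

```text
pics
{'t': 0.0, 'q': array([ 1.20001352e+00,  5.33084061e-02,  1.61433347e+00, -3.25596664e-05,
        1.47601419e+00, -1.18974258e-01]), 'dq': array([8.25948004e-05, 1.21500968e-03, 1.18028301e-03, 1.49985187e-03,
       1.57573796e-04, 7.62659614e-04]), 'effort': array([ 2.36659789e-04, -3.93688846e+01, -3.70172489e+01, -1.53270494e-04,
        7.30225642e-03, -9.48844075e-06]), 'tool_pos': array([0.15545935, 0.60463058, 0.20126956]), 'tool_rot': array([-1.56375417,  0.19809665, -0.19735845]), 'contact_force': array([-0.6192114 , -0.03325927,  0.11593105]), 'wrist_torque': array([-0.00757491,  0.01939958,  0.01875578]), 'opening': 0.08532249139922313}
scene [[462.05840569   0.         281.83573089]
 [  0.         462.05840569 215.13669929]
 [  0.           0.           1.        ]] [-0.10496374  0.          0.          0.          0.        ] [[ 0.79106217 -0.38430522  0.47595183  0.99458015]
 [ 0.6115454   0.51621575 -0.59961114 -0.66267869]
 [-0.01526013  0.76539584  0.64337884  0.79023947]
 [ 0.          0.          0.          1.        ]]
spigot [(0.62, [211.3, 335.8])]
spigo
[... 633 characters left out ...]
039785  0.          0.          0.          0.        ] [[ 0.02882017  0.98373327 -0.17730834  0.21399553]
 [-0.9995054   0.03059393  0.00727745  0.00925895]
 [ 0.01258363  0.17701091  0.98412844  1.67743216]
 [ 0.          0.          0.          1.        ]]
spigot [(0.45, [381.4, 211.6])]
spigot_head [(0.52, [383.6, 206.6])]
rack []
gauge [(0.88, [275.9, 198.8])]
go_gap [(0.8, [273.7, 194.4])]
chamber [(0.75, [271.2, 189.3])]
passed [(0.83, [197.1, 232.0]), (0.78, [168.2, 320.3]), (0.65, [184.2, 181.9]), (0.63, [197.3, 274.2])]
plug_a_mid [(0.5, [338.3, 214.8]), (0.2, [358.9, 216.8])]
dome [(0.73, [223.2, 142.2])]
tape [(0.96, [351.0, 146.9])]
retail_box [(0.76, [280.8, 132.6])]
driver []
```

```bash
python3 - <<'E'
import cv2
a=cv2.imread("pics/scene0.png");b=cv2.imread("pics/top0.png")
cv2.imwrite("pics/scene0b.png",cv2.resize(a[140:400,150:490],None,fx=2.3,fy=2.3,interpolation=cv2.INTER_CUBIC))
cv2.imwrite("pics/top0b.png",cv2.resize(b[110:345,140:420],None,fx=2.5,fy=2.5,interpolation=cv2.INTER_CUBIC))
E
```

```text
(no output)
```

View pics/scene0b.png

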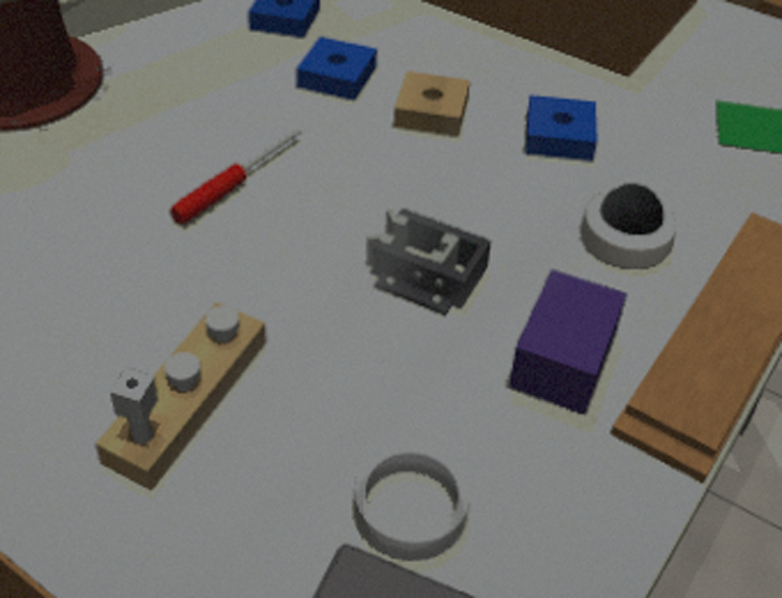

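View pics/top0b.png

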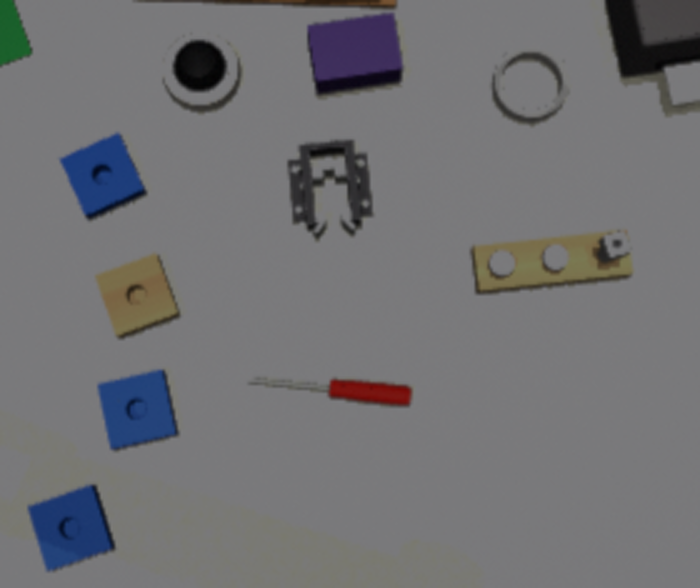

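View pics/scene0.png

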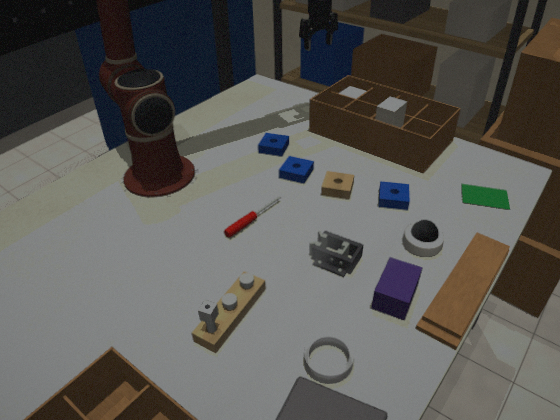

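The spigot stands in the right-hand end socket of the rack: head at about (383,207) in the top view and (208,305) in the scene view. The plywood "passed" block is at about (195,228) top and (338,185) scene. The other three blocks are blue look-alikes. The gauge is at about (272,185) top. Next I measure these.

```bash
cat > h.py <<'E'
import numpy as np, cv2, pickle
from station import ctrl, eyes, find_in, regions_of, pinpoint
def ray(d,p):
    K=d["camera_matrix"];u=cv2.undistortPoints(np.array([[p]],float),K,np.array(d["D"]))[0,0]
    T=d["cam_to_world"];v=T[:3,:3]@np.array([u[0],-u[1],-1.]);return T[:3,3],v/np.linalg.norm(v)
def onplane(d,p,z):
    o,v=ray(d,p);return o+v*(z-o[2])/v[2]
def proj(d,P):
    P=np.atleast_2d(P).astype(float);T=d["cam_to_world"];c=(P-T[:3,3])@T[:3,:3];c=c*[1,-1,-1]
    return cv2.projectPoints(c,np.zeros(3),np.zeros(3),d["camera_matrix"],np.array(d["D"]))[0][:,0]
def tri(ds,ps):
    A=np.zeros((3,3));b=np.zeros(3)
    for d,p in zip(ds,ps):
        o,v=ray(d,p);M=np.eye(3)-np.outer(v,v);A+=M;b+=M@o
    X=np.linalg.solve(A,b);return X,[np.linalg.norm(proj(d,X)[0]-p) for d,p in zip(ds,ps)]
def save(tag):
    D={c:eyes.get_image(c) for c in("scene","top")};pickle.dump(D,open(f"{tag}.pkl","wb"));return D
E
python3 - <<'E'
from h import *
D=save("a");t,s=D["top"],D["scene"]
np.set_printoptions(precision=4,suppress=True)
P=lambda c,n,i=0:pinpoint(c,n)[i]["point"]
for n,z in [("spigot_head",.081),("go_gap",.04),("chamber",.04),("gauge",0)]:
    a,b=P("top",n),P("scene",n);print(n,tri([t,s],[a,b]),onplane(t,a,z),onplane(s,b,z))
for n in ("gauge","passed","spigot","rack"):
    for c in("top","scene"):
        for r in regions_of(c,n)[:4]:
            m=r["pixels"];print(n,c,round(r["score"],2),r["point"],m.sum(),np.round(cv2.minAreaRect(np.argwhere(m)[:,::-1].astype(np.float32))[0:3][0],1),cv2.minAreaRect(np.argwhere(m)[:,::-1].astype(np.float32))[1:])
def crop(d,x,y,w,h,f,name):
    g=d["img"][y:y+h,x:x+w,::-1];g=cv2.convertScaleAbs(g,alpha=1.8)
    cv2.imwrite("pics/"+name,cv2.resize(g,None,fx=f,fy=f,interpolation=cv2.INTER_CUBIC))
crop(t,245,155,60,60,10,"tg.png");crop(s,300,220,75,60,10,"sg.png")
crop(t,170,205,50,45,12,"tp.png");crop(t,325,195,75,40,10,"tr.png");crop(s,190,265,85,85,7,"sr.png")
E
```

```text
Traceback (most recent call last):
IndexError: list index out of range
```

```bash
python3 - <<'E'
from h import *
D=save("a");t,s=D["top"],D["scene"]
np.set_printoptions(precision=4,suppress=True)
def P(c,n):
    r=pinpoint(c,n);return r[0]["point"] if r else None
for n,z in [("spigot_head",.081),("go_gap",.04),("chamber",.04),("gauge",0)]:
    a,b=P("top",n),P("scene",n);print(n,a,b)
    if a is not None and b is not None: print(tri([t,s],[a,b]))
    if a is not None: print(" top",onplane(t,a,z))
    if b is not None: print(" sc",onplane(s,b,z))
M={}
for n in ("gauge","passed","spigot","rack"):
    for c in("top","scene"):
        M[n,c]=regions_of(c,n)
        for r in M[n,c][:4]:
            m=r["pixels"];print(n,c,round(r["score"],2),r["point"],m.sum())
pickle.dump(M,open("masks.pkl","wb"))
def crop(d,x,y,w,h,f,name):
    g=d["img"][y:y+h,x:x+w,::-1];g=cv2.convertScaleAbs(g,alpha=1.8)
    cv2.imwrite("pics/"+name,cv2.resize(g,None,fx=f,fy=f,interpolation=cv2.INTER_CUBIC))
crop(t,245,155,60,60,10,"tg.png");crop(s,300,220,75,60,10,"sg.png")
crop(t,170,205,50,45,12,"tp.png");crop(t,325,195,75,40,10,"tr.png");crop(s,190,265,85,85,7,"sr.png")
E
```

```text
spigot_head [383.0, 207.5] [206.2, 309.3]
(array([ 0.5312, -0.3116,  0.0845]), [np.float64(1.6249612388795627), np.float64(2.5173985945808517)])
 top [ 0.5349 -0.3086  0.081 ]
 sc [ 0.5257 -0.3136  0.081 ]
go_gap [273.2, 195.6] [319.9, 237.8]
(array([0.5676, 0.0202, 0.0455]), [np.float64(0.4048632854843478), np.float64(0.5242851291605564)])
 top [0.5698 0.0211 0.04  ]
 sc [0.5637 0.0243 0.04  ]
chamber [267.8, 187.7] [330.3, 239.5]
(array([0.5904, 0.0358, 0.0418]), [np.float64(1.347562840817485), np.float64(1.7510359965547289)])
 top [0.5941 0.0385 0.04  ]
 sc [0.5868 0.0341 0.04  ]
gauge [279.2, 198.1] [317.6, 252.9]
(array([0.5704, 0.0035, 0.0096]), [np.float64(0.5769866846214509), np.float64(0.7548697891673184)])
 top [0.571  0.0023 0.    ]
 sc [0.5664 0.0131 0.    ]
gauge top 0.78 [270.9, 181.0] 905
passed top 0.89 [165.8, 324.5] 806
passed top 0.78 [197.1, 227.3] 751
passed top 0.66 [183.5, 181.7] 693
passed top 0.64 [194.9, 276.8] 754
passed scene 0.97 [295.1, 167.0] 720
passed scene 0.9 [338.4, 184.0] 755
passed scene 0.62 [212.2, 316.2] 454
passed scene 0.61 [269.3, 145.4] 589
spigot top 0.46 [386.5, 206.0] 129
spigot scene 0.93 [207.6, 312.9] 452
rack top 0.75 [357.4, 220.2] 886
rack scene 0.66 [228.7, 314.4] 1995
```

View pics/tg.png

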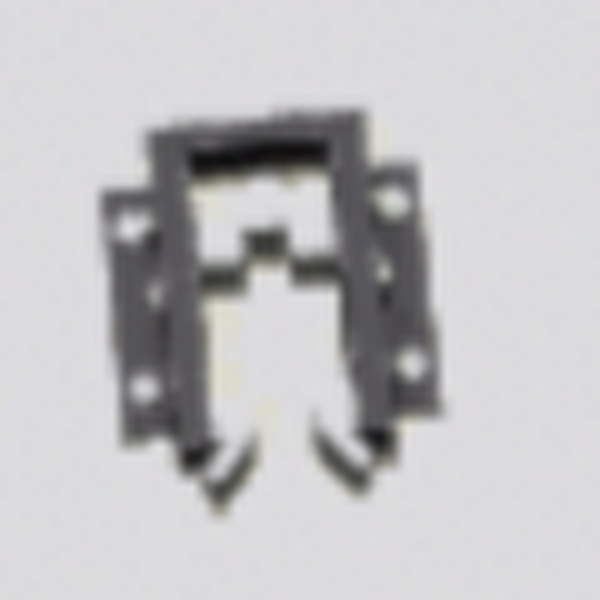

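View pics/sg.png

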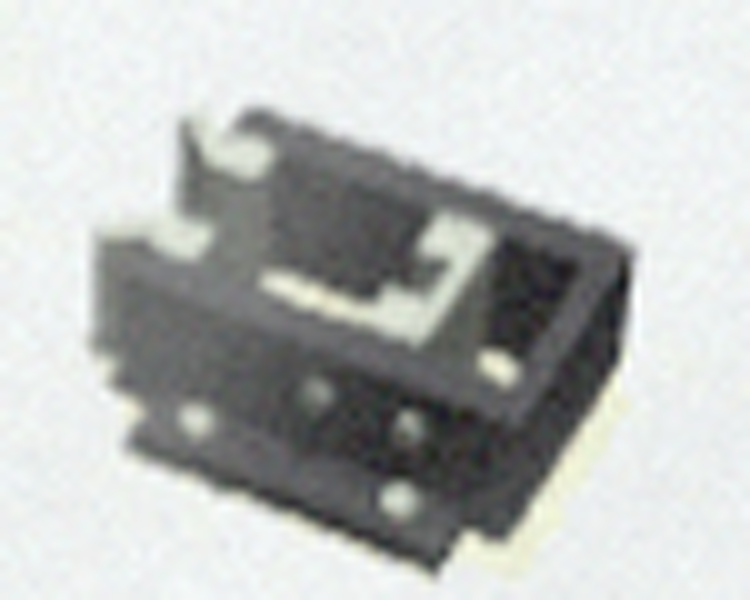

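View pics/tr.png

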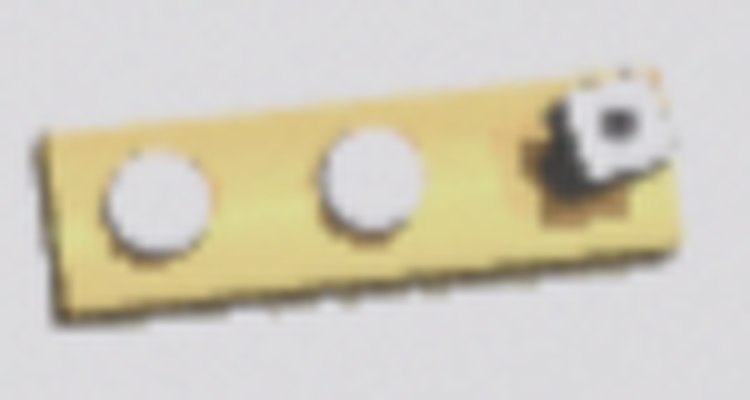

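View pics/sr.png

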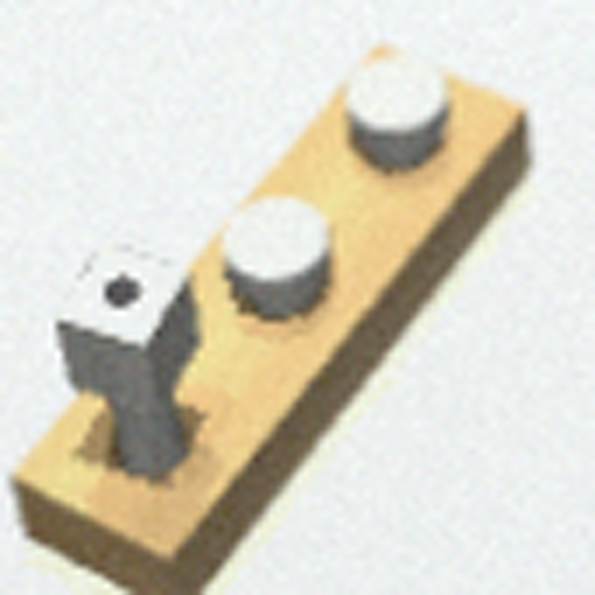

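View pics/tp.png

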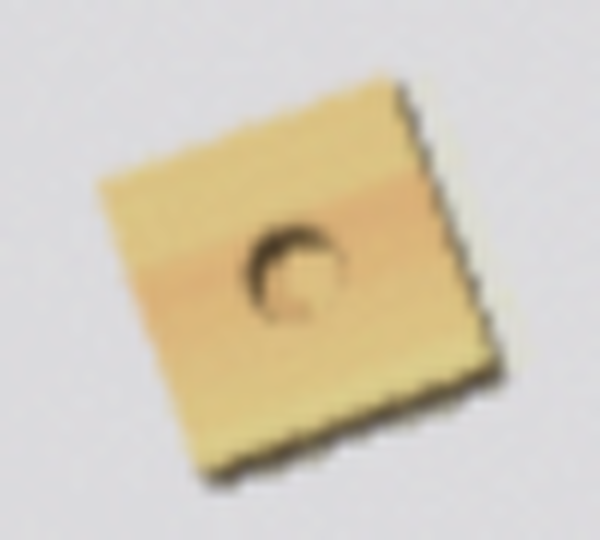

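```bash
cat > fitg.py <<'E'
from h import *
from scipy.optimize import least_squares
np.set_printoptions(precision=4,suppress=True)
D=pickle.load(open("a.pkl","rb"));t,s=D["top"],D["scene"]
def px(u,o,f=10): return (np.array(u,float)+.5)/f-.5+o
T=[((148,130),(94,34,40)),((367,110),(94,-34,40)),((258,430),(-6,9.75,40)),((312,410),(-6,-9.75,40))]
S=[((515,420),(94,-34,40)),((632,250),(94,34,40)),((515,545),(94,-34,0))]
def w(p,m): # p x,y,yaw
    m=np.array(m)/1000;c,sn=np.cos(p[2]),np.sin(p[2]);return np.stack([p[0]+c*m[...,0]-sn*m[...,1],p[1]+sn*m[...,0]+c*m[...,1],m[...,2]],-1)
def res(p,top=1,sc=1):
    r=[]
    if top: r+=[proj(t,w(p,m))[0]-px(u,(245,155)) for u,m in T]
    if sc: r+=[proj(s,w(p,m))[0]-px(u,(300,220)) for u,m in S]
    return np.concatenate(r)
if __name__=="__main__":
  for a in((1,1),(1,0),(0,1)):
    r=least_squares(res,[.57,.02,0.05],args=a,loss="soft_l1");print(a,r.x,np.degrees(r.x[2]),r.fun)
    if a==(1,1):p=r.x
  def draw(d,o,wh,name,p):
    g=d["img"][o[1]:o[1]+wh[1],o[0]:o[0]+wh[0],::-1];g=cv2.resize(cv2.convertScaleAbs(g,alpha=1.8),None,fx=10,fy=10,interpolation=cv2.INTER_CUBIC)
    L=[[(94,34,z),(94,-34,z),(-20,-34,z),(-20,34,z),(94,34,z)] for z in(0,40)]+[[(-20,q*21.75,40),(-6,q*9.75,40),(6,q*9.75,40)] for q in(1,-1)]+[[(-20,q*21.75,0),(-6,q*9.75,0)] for q in(1,-1)]+[[(50,22,40),(50,7.25,40),(60,7.25,40)],[(50,-22,40),(50,-7.25,40),(60,-7.25,40)]]
    for l in L:
        q=np.array([proj(d,w(p,m))[0] for m in l]);q=((q-o+.5)*10-.5).astype(int);cv2.polylines(g,[q],False,(0,0,255),1)
    cv2.imwrite("pics/"+name,g)
  draw(t,(245,155),(60,60),"tg_f.png",p);draw(s,(300,220),(75,60),"sg_f.png",p)
E
python3 fitg.py
```

```text
(1, 1) [0.569  0.0216 0.1275] 7.306086625424351 [-0.1733 -0.2084 -0.242  -0.228  -0.3127  0.4857  0.6126  1.8896  0.6334
  0.7664  0.6971 -0.4358 -0.832   0.3667]
(1, 0) [0.5701 0.0217 0.1229] 7.042293125542337 [-0.0588 -0.6086 -0.1209 -0.5302 -0.3446  0.1263  0.5828  1.559 ]
(0, 1) [0.5681 0.0209 0.1406] 8.055167764350314 [ 0.5159  0.5105  0.2267 -0.7975 -0.9456  0.1105]
```

View pics/tg_f.png

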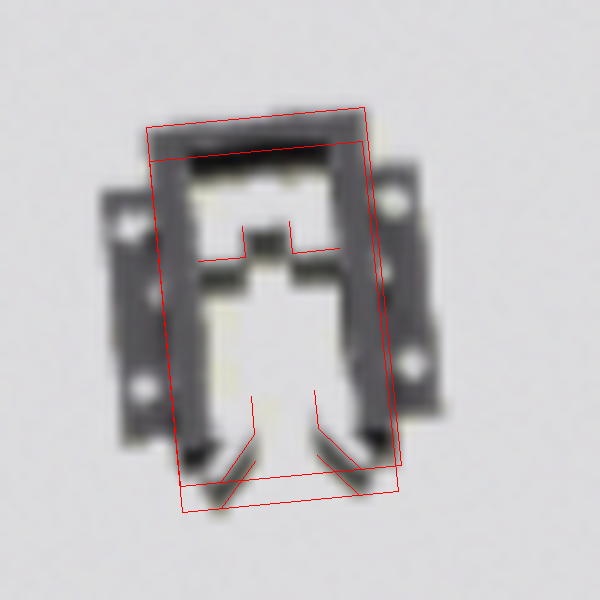

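View pics/sg_f.png

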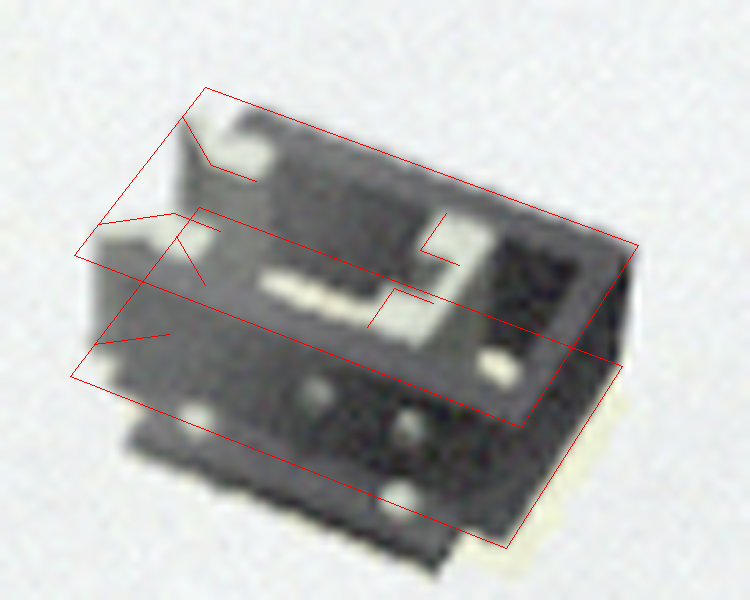

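```bash
cat > fits.py <<'E'
from h import *
from fitg import w,px
from scipy.optimize import least_squares
D=pickle.load(open("a.pkl","rb"));t,s=D["top"],D["scene"]
crop=lambda d,x,y,ww,hh,f:cv2.resize(cv2.convertScaleAbs(d["img"][y:y+hh,x:x+ww,::-1],alpha=1.3),None,fx=f,fy=f,interpolation=cv2.INTER_CUBIC)
def fit(T,S,x0,to,tf,so,sf):
    r=lambda p:np.concatenate([proj(t,w(p,m))[0]-px(u,to,tf) for u,m in T]+[proj(s,w(p,m))[0]-px(u,so,sf) for u,m in S])
    q=least_squares(r,x0,loss="soft_l1");return q.x,q.fun
H=14
# head frame guess yaw 20deg: z top 97
T=[((562,100),(H,H,97)),((590,183),(-H,H,97)),((672,152),(-H,-H,97)),((617,123),(0,0,97))]
S=[((58,322),(-H,-H,97)),((140,343),(H,-H,97)),((190,278),(H,H,97)),((120,248),(-H,H,97)),((123,290),(0,0,97))]
p,f=fit(T,S,[.53,-.31,.35],(325,195),10,(190,265),7);print("spigot",p,np.degrees(p[2]),f)
T=[((98,183),(40,40,30)),((395,75),(40,-40,30)),((502,368),(-40,-40,30)),((205,475),(-40,40,30)),((295,272),(0,0,30))]
pp,f=fit(T,[],[.5,.2,.3],(170,205),12,(0,0),1);print("passed",pp,np.degrees(pp[2]),f)
T=[((45,135),(28,96,30)),((60,320),(-28,96,30)),((680,255),(-28,-96,30))]
pr,f=fit(T,[],[.5,-.2,.1],(325,195),10,(0,0),1);print("rack",pr,np.degrees(pr[2]),f)
print("socket",w(pr,(0,-66,5)))
o,v=None,None
g=crop(t,325,195,75,40,10)
def dl(g,d,o,f,p,L):
    for l in L:
        q=np.array([proj(d,w(p,m))[0] for m in l]);cv2.polylines(g,[((q-o+.5)*f-.5).astype(int)],False,(0,0,255),1)
sq=lambda a,b,z:[(a,b,z),(a,-b,z),(-a,-b,z),(-a,b,z),(a,b,z)]
L=[sq(H,H,97),sq(H,H,65)]
dl(g,t,(325,195),10,p,L);dl(g,t,(325,195),10,pr,[sq(28,96,30)]);cv2.imwrite("pics/f1.png",g)
g=crop(s,190,265,85,85,7);dl(g,s,(190,265),7,p,L);dl(g,s,(190,265),7,pr,[sq(28,96,30)]);cv2.imwrite("pics/f2.png",g)
c=[(12*np.cos(a),12*np.sin(a),30) for a in np.linspace(0,6.3,40)]
g=crop(t,170,205,50,45,12);dl(g,t,(170,205),12,pp,[sq(40,40,30),c])
g2=crop(s,310,160,60,45,12);dl(g2,s,(310,160),12,pp,[sq(40,40,30),sq(40,40,0),c]);cv2.imwrite("pics/f3.png",np.vstack([g[:,:600],g2[:,:600]])[::2,::2])
cv2.imwrite("pics/f3.png",cv2.resize(np.vstack([g[:,:600],g2[:,:600]]),None,fx=.55,fy=.55))
from scipy.spatial.transform import Rotation as R
ob=ctrl.get_obs();print(ob["tool_pos"],ob["t"],R.from_rotvec(ob["tool_rot"]).as_matrix())
E
python3 fits.py
```

```text
spigot [ 0.5337 -0.3157  0.2678] 15.341035690631001 [-0.0882 -1.0446 -0.3537 -0.317   0.5356  0.6024  0.2183  0.0756 -0.5615
 -0.6351  0.6634  0.8461  0.5858 -0.7171 -2.16   -0.7066  0.2049  0.7405]
passed [0.4652 0.2583 0.3929] 22.51070904537976 [ 0.0696  0.0813  0.0203 -0.0129 -0.1525 -0.2894 -0.2661  0.0425  0.3379
  0.1714]
rack [ 0.5219 -0.2497  0.1288] 7.3788327872561 [-0.3911  0.2627  0.2157 -0.3703  0.1539  0.0938]
socket [ 0.5304 -0.3151  0.005 ]
[0.1557 0.6053 0.2025] 2.4 [[ 0.9685 -0.      0.2491]
 [-0.2491  0.      0.9685]
 [-0.     -1.      0.    ]]
```

View pics/f1.png

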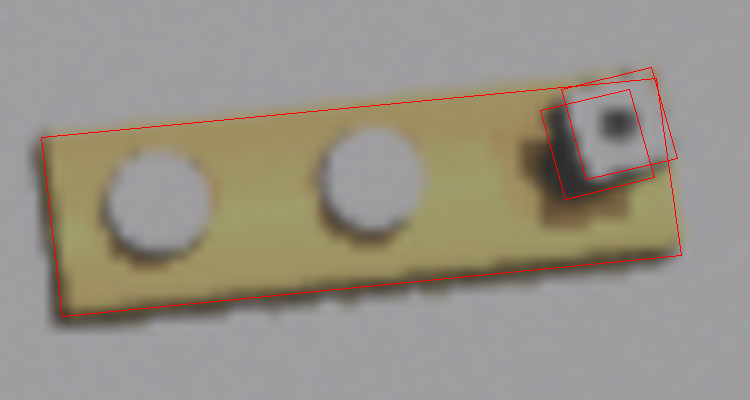

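View pics/f2.png

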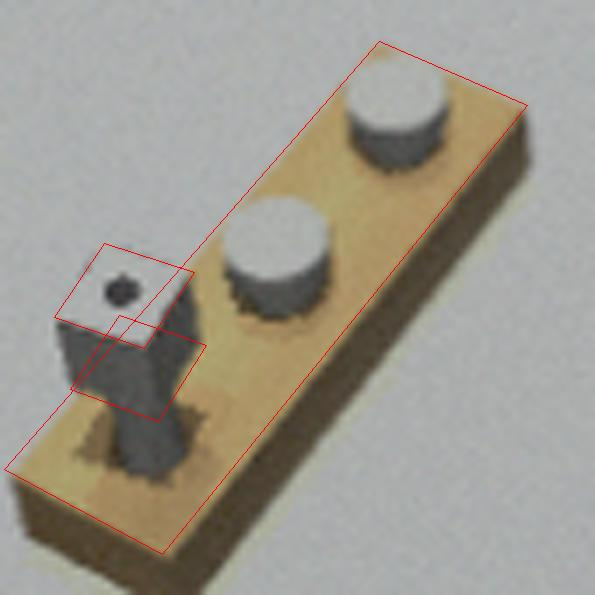

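View pics/f3.png

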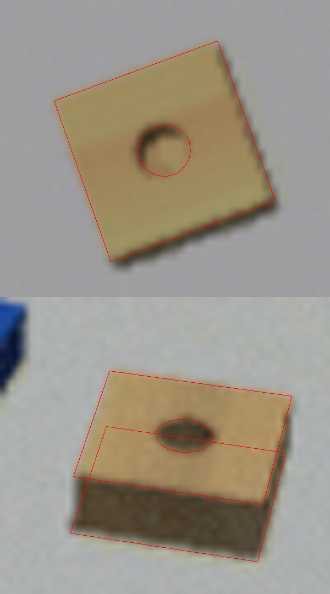

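Request:
play_rows(moves=[{"x": 2.4,"y": -3.0,"turn": -7},{"x": 2.4,"y": -3.0,"turn": -7},{"x": 2.4,"y": -3.0,"turn": -7},{"x": 2.4,"y": -3.0,"turn": -7},{"x": 2.4,"y": -3.0,"turn": -7},{"x": 2.4,"y": -3.0,"turn": -7},{"x": 2.4,"y": -3.0,"turn": -7},{"x": 2.4,"y": -3.0,"turn": -7}])

```text
invalid input
```

Request:
play_rows(moves=[{"x": 2.2,"y": -3.3,"turn": -3},{"x": 2.2,"y": -3.3},{"x": 2.2,"y": -3.3},{"x": 2.2,"y": -3.3},{"x": 1.5,"y": -3.6},{"x": 1,"y": -3.8},{"x": 1,"y": -3.8},{"x": 1,"y": -3.8}])

```text
invalid input
```

Request:
play_rows(moves=[{"x": 1,"y": -3.8},{"x": 1,"y": -3.8},{"x": 1,"y": -3.8},{"x": 1,"y": -3.8},{"x": 1,"y": -3.8},{"x": 0.3,"y": -3.8},{"x": 0,"y": -3.8},{}])

```text
invalid input
```

Request:
play_rows(moves=[{"x": 2.4,"y": -3.0,"z": 0,"turn": -7,"jaw": 8.54}])

```text
t: 2.48
tool_pos: [0.1772, 0.5777, 0.2023]
tool_rot: [-1.55, 0.293, -0.289]
contact_force: [0.7, -1.0, 0.5]
opening: 0.0857
```

Request:
play_rows(moves=[{"x": 2.4,"y": -3.0,"z": 0,"turn": -7,"jaw": 8.5},{"x": 2.4,"y": -3.0,"z": 0,"turn": -7,"jaw": 8.5},{"x": 2.4,"y": -3.0,"z": 0,"turn": -7,"jaw": 8.5},{"x": 2.4,"y": -3.0,"z": 0,"turn": -7,"jaw": 8.5},{"x": 2.4,"y": -3.0,"z": 0,"turn": -7,"jaw": 8.5},{"x": 2.4,"y": -3.0,"z": 0,"turn": -7,"jaw": 8.5},{"x": 2.4,"y": -3.0,"z": 0,"turn": -7,"jaw": 8.5},{"x": 2.4,"y": -3.0,"z": 0,"turn": -3,"jaw": 8.5}])

```text
t: 3.15
tool_pos: [0.3726, 0.3337, 0.2028]
tool_rot: [-1.33, 0.997, -0.997]
contact_force: [1.3, 0.2, -0.5]
opening: 0.0852
```

Request:
play_rows(moves=[{"x": 2.0,"y": -3.3,"z": 0,"turn": 0,"jaw": 8.5},{"x": 2.0,"y": -3.3,"z": 0,"turn": 0,"jaw": 8.5},{"x": 2.0,"y": -3.3,"z": 0,"turn": 0,"jaw": 8.5},{"x": 2.0,"y": -3.3,"z": 0,"turn": 0,"jaw": 8.5},{"x": 1.0,"y": -3.8,"z": 0,"turn": 0,"jaw": 8.5},{"x": 1.0,"y": -3.8,"z": 0,"turn": 0,"jaw": 8.5},{"x": 1.0,"y": -3.8,"z": 0,"turn": 0,"jaw": 8.5},{"x": 1.0,"y": -3.8,"z": 0,"turn": 0,"jaw": 8.5}])

```text
t: 3.82
tool_pos: [0.4919, 0.0494, 0.2028]
tool_rot: [-1.332, 0.993, -0.994]
contact_force: [1.3, 0.6, -0.8]
opening: 0.0852
```

Request:
play_rows(moves=[{"x": 1.0,"y": -3.8,"z": 0,"turn": 0,"jaw": 8.5},{"x": 1.0,"y": -3.8,"z": 0,"turn": 0,"jaw": 8.5},{"x": 1.0,"y": -3.8,"z": 0,"turn": 0,"jaw": 8.5},{"x": 0.5,"y": -3.8,"z": 0,"turn": 0,"jaw": 8.5},{"x": 0.5,"y": -3.8,"z": 0,"turn": 0,"jaw": 8.5},{"x": 0,"y": -3.8,"z": 0,"turn": 0,"jaw": 8.5},{"x": 0,"y": -3.0,"z": 0,"turn": 0,"jaw": 8.5},{"x": 0,"y": 0,"z": 0,"turn": 0,"jaw": 8.5}])

```text
t: 4.48
tool_pos: [0.5313, -0.2117, 0.2025]
tool_rot: [-1.332, 0.997, -0.999]
contact_force: [-0.4, 0.5, -0.0]
opening: 0.0849
```

Request:
play_rows(moves=[{"x": 0.2,"y": -3.5,"z": 0,"turn": 0,"jaw": 8.5},{"x": 0,"y": -3.5,"z": 0,"turn": 0,"jaw": 8.5},{"x": 0,"y": -3.3,"z": -1,"turn": 0,"jaw": 8.5},{"x": 0,"y": 0,"z": -3,"turn": 0,"jaw": 8.5},{"x": 0,"y": 0,"z": -2,"turn": 0,"jaw": 8.5},{"x": 0,"y": 0,"z": 0,"turn": 0,"jaw": 8.5},{"x": 0,"y": 0,"z": 0,"turn": 0,"jaw": 8.5}])

```text
t: 5.07
tool_pos: [0.5329, -0.3087, 0.1411]
tool_rot: [-1.332, 0.996, -0.991]
contact_force: [0.3, -0.2, 0.7]
opening: 0.0851
```

```bash
python3 - <<'E'
from h import *
D=save("b");t,s=D["top"],D["scene"]
def crop(d,x,y,w,h,f): return cv2.resize(cv2.convertScaleAbs(d["img"][y:y+h,x:x+w,::-1],alpha=1.6),None,fx=f,fy=f,interpolation=cv2.INTER_CUBIC)
cv2.imwrite("pics/b.png",np.hstack([crop(t,325,160,95,95,4),crop(s,160,230,95,95,4)]))
print(ctrl.get_obs()["tool_pos"])
E
```

```text
[ 0.53463673 -0.30969378  0.14430508]
```

View pics/b.png

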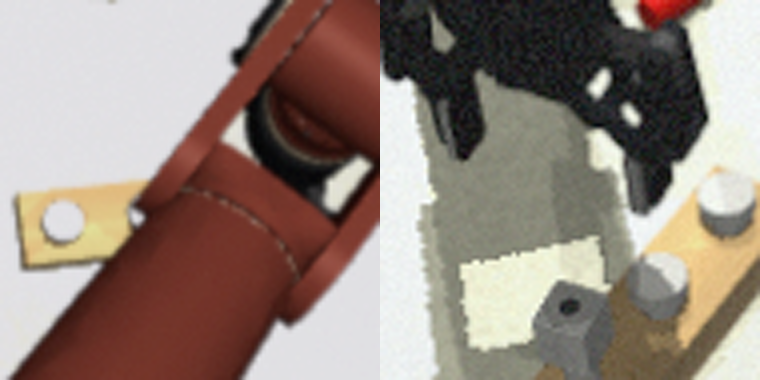

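Request:
play_rows(moves=[{"x": 0,"y": -0.5,"z": -2,"turn": 0,"jaw": 8.5},{"x": 0,"y": 0,"z": -2.1,"turn": 0,"jaw": 8.5},{"x": 0,"y": 0,"z": -2,"turn": 0,"jaw": 8.5},{"x": 0,"y": 0,"z": -2,"turn": 0,"jaw": 8.5},{"x": 0,"y": 0,"z": 0,"turn": 0,"jaw": 8.5},{"x": 0,"y": 0,"z": 0,"turn": 0,"jaw": 8.5}])

```text
t: 5.67
tool_pos: [0.5341, -0.3144, 0.0624]
tool_rot: [-1.333, 0.993, -0.993]
contact_force: [0.3, -0.6, 0.7]
opening: 0.0849
```

```bash
python3 - <<'E'
from h import *
D=save("b");t,s=D["top"],D["scene"]
def crop(d,x,y,w,h,f): return cv2.resize(cv2.convertScaleAbs(d["img"][y:y+h,x:x+w,::-1],alpha=1.6),None,fx=f,fy=f,interpolation=cv2.INTER_CUBIC)
cv2.imwrite("pics/b2.png",crop(s,160,250,95,95,6))
print(ctrl.get_obs()["tool_pos"])
E
```

```text
[ 0.53530931 -0.31557137  0.06437834]
```

View pics/b2.png

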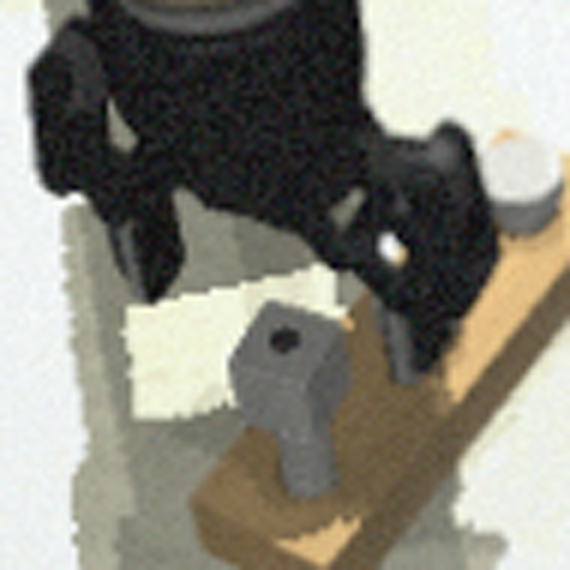

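```bash
python3 - <<'E'
from h import *
np.set_printoptions(precision=4,suppress=True)
s=pickle.load(open("b.pkl","rb"))["scene"]
for p in [(150,297),(125,280),(405,380),(425,370)]:
    q=(np.array(p)+.5)/6-.5+[160,250]
    print(p,onplane(s,q,.062),onplane(s,q,.075))
c=np.array([.534,-.315,.075]);a=np.radians(16.5);u=np.array([np.cos(a),np.sin(a),0])
print(((proj(s,[c,c+u*.0425,c-u*.0425,[.534,-.315,.097]])-[160,250]+.5)*6-.5))
E
```

```text
(150, 297) [ 0.4594 -0.3125  0.062 ] [ 0.469  -0.3187  0.075 ]
(125, 280) [ 0.4471 -0.3126  0.062 ] [ 0.4569 -0.3188  0.075 ]
(405, 380) [ 0.5525 -0.2854  0.062 ] [ 0.5604 -0.2922  0.075 ]
(425, 370) [ 0.5549 -0.2784  0.062 ] [ 0.5628 -0.2852  0.075 ]
[[297.1228 385.1299]
 [415.3565 423.3534]
 [182.4488 347.7528]
 [288.7327 342.0115]]
```

Request:
play_rows(moves=[{"x": 0,"y": 0,"z": 0,"turn": 0,"jaw": 4.5},{"x": 0,"y": 0,"z": 0,"turn": 0,"jaw": 4.5},{"x": 0,"y": 0,"z": 0,"turn": 0,"jaw": 4.5},{"x": 0,"y": 0,"z": 0,"turn": 0,"jaw": 4.5},{"x": 0,"y": 0,"z": 0,"turn": 0,"jaw": 4.5},{"x": 0,"y": 0,"z": 0,"turn": 0,"jaw": 4.5}], squeeze=30)

```text
t: 6.27
tool_pos: [0.5337, -0.3148, 0.0616]
tool_rot: [-1.332, 0.993, -0.994]
contact_force: [-0.5, 0.6, 0.1]
opening: 0.0451
```

```bash
python3 - <<'E'
from h import *
D=save("b");t,s=D["top"],D["scene"]
def crop(d,x,y,w,h,f): return cv2.resize(cv2.convertScaleAbs(d["img"][y:y+h,x:x+w,::-1],alpha=1.6),None,fx=f,fy=f,interpolation=cv2.INTER_CUBIC)
cv2.imwrite("pics/b3.png",crop(s,160,250,95,95,6))
o=ctrl.get_obs();print(o["tool_pos"],o["opening"])
c=np.array([.534,-.315,.065]);a=np.radians(16.5);u=np.array([np.cos(a),np.sin(a),0])
print(((proj(s,[c,c+u*.0225,c-u*.0225,[.534,-.315,.097]])-[160,250]+.5)*6-.5))
E
```

```text
[ 0.5336313  -0.31469615  0.06141628] 0.04499657887303162
[[300.85318249 404.25080413]
 [362.5698111  424.36637001]
 [240.11785251 384.36802053]
 [288.73266136 342.01150534]]
```

View pics/b3.png

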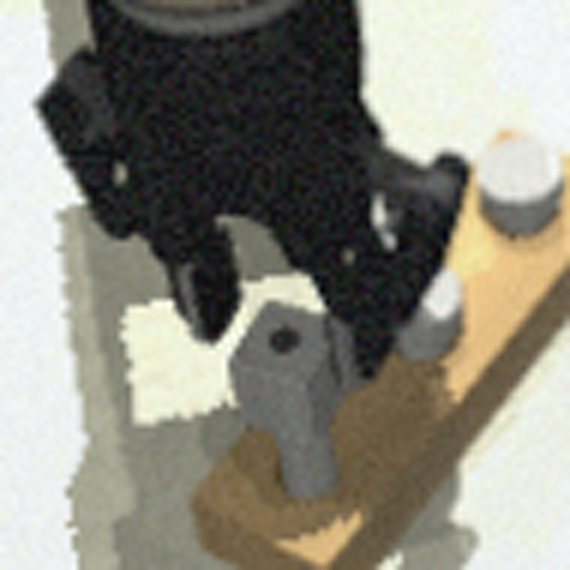

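```bash
python3 - <<'E'
from h import *
s=pickle.load(open("b.pkl","rb"))["scene"]
g0=cv2.resize(cv2.convertScaleAbs(s["img"][250:345,160:255,::-1],alpha=3),None,fx=6,fy=6,interpolation=cv2.INTER_CUBIC)
a=np.radians(16.5);u=np.array([np.cos(a),np.sin(a),0]);v=np.array([-u[1],u[0],0])
out=[]
for c in [np.array([.534,-.315,.065]),np.array([.534,-.315,.085]),np.array([.519,-.296,.065])]:
    g=g0.copy()
    for sg in(1,-1):
        for zz in (0,.022):
            P=[c+sg*u*a_+v*b_+[0,0,zz] for a_,b_ in [(.0225,.011),(.0225,-.011),(.033,-.011),(.033,.011),(.0225,.011)]]
            q=((proj(s,P)-[160,250]+.5)*6-.5).astype(int);cv2.polylines(g,[q],False,(0,0,255) if zz==0 else (0,255,0),1)
    out.append(g[150:500,100:500])
cv2.imwrite("pics/hyp.png",cv2.resize(np.hstack(out),None,fx=.66,fy=.66))
E
```

```text
(no output)
```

View pics/hyp.png

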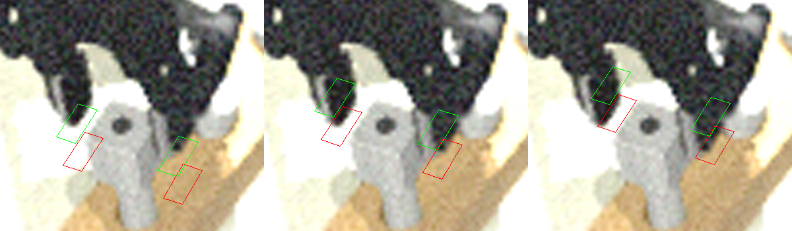

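Request:
play_rows(moves=[{"x": 0,"y": 0,"z": 0,"turn": 0,"jaw": 2.9},{"x": 0,"y": 0,"z": 0,"turn": 0,"jaw": 2.9},{"x": 0,"y": 0,"z": 0,"turn": 0,"jaw": 2.7},{"x": 0,"y": 0,"z": 0,"turn": 0,"jaw": 2.5},{"x": 0,"y": 0,"z": 0,"turn": 0,"jaw": 2.4},{"x": 0,"y": 0,"z": 0,"turn": 0,"jaw": 2.4}], squeeze=30)

```text
t: 6.87
tool_pos: [0.5337, -0.3148, 0.0616]
tool_rot: [-1.332, 0.993, -0.994]
contact_force: [-0.8, -0.3, 0.5]
opening: 0.0272
```

```bash
python3 - <<'E'
from h import *
D=save("b");t,s=D["top"],D["scene"]
def crop(d,x,y,w,h,f): return cv2.resize(cv2.convertScaleAbs(d["img"][y:y+h,x:x+w,::-1],alpha=2.5),None,fx=f,fy=f,interpolation=cv2.INTER_CUBIC)
cv2.imwrite("pics/b4.png",crop(s,160,250,95,95,6))
o=ctrl.get_obs();print(o["tool_pos"],o["opening"])
E
```

```text
[ 0.53373264 -0.31475715  0.06157617] 0.026675796419130142
```

View pics/b4.png

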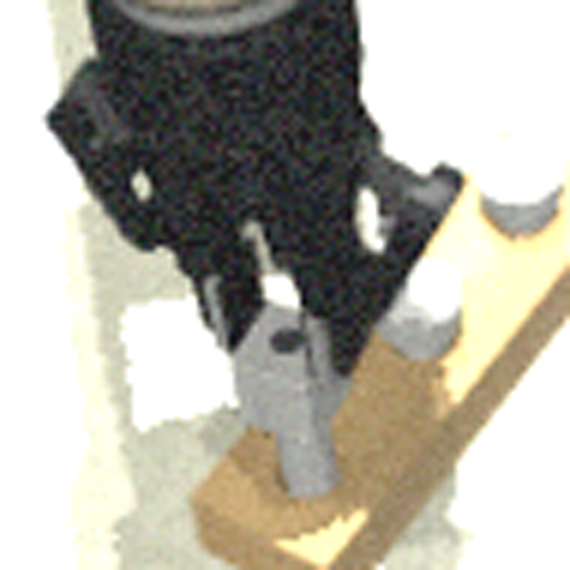

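```bash
python3 - <<'E'
from h import *
s=pickle.load(open("b.pkl","rb"))["scene"]
g=cv2.resize(cv2.convertScaleAbs(s["img"][265:320,180:235,::-1],alpha=2.5),None,fx=11,fy=11,interpolation=cv2.INTER_CUBIC)
a=np.radians(16.5);u=np.array([np.cos(a),np.sin(a),0]);v=np.array([-u[1],u[0],0]);c=np.array([.534,-.315,0])
for z,col in((.097,(0,0,255)),(.081,(0,200,0)),(.065,(255,0,0))):
    P=[c+u*x*.014+v*y*.014+[0,0,z] for x,y in((1,1),(1,-1),(-1,-1),(-1,1),(1,1))]
    q=((proj(s,P)-[180,265]+.5)*11-.5).astype(int);cv2.polylines(g,[q],False,col,1)
cv2.imwrite("pics/b5.png",g)
E
```

```text
(no output)
```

View pics/b5.png

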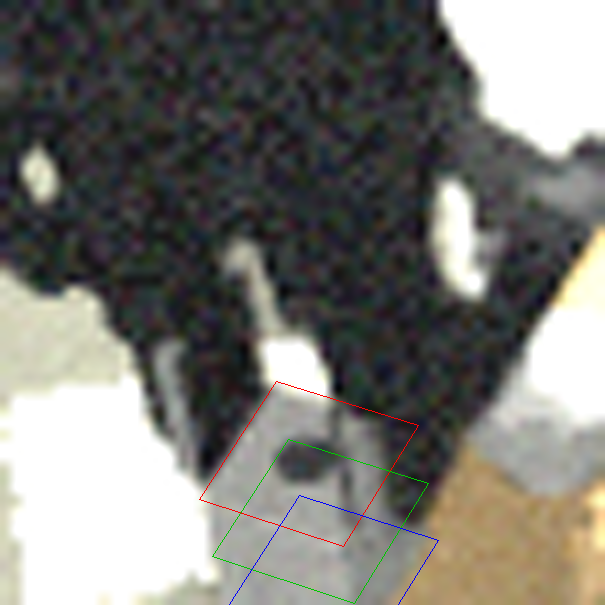

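Request:
play_rows(moves=[{"x": 0,"y": 0,"z": 0,"turn": 0,"jaw": 2.0},{"x": 0,"y": 0,"z": 0,"turn": 0,"jaw": 2.0},{"x": 0,"y": 0,"z": 0.5,"turn": 0,"jaw": 2.0},{"x": 0,"y": 0,"z": 1,"turn": 0,"jaw": 2.0},{"x": 0,"y": 0,"z": 1.5,"turn": 0,"jaw": 2.0},{"x": 0,"y": 0,"z": 2,"turn": 0,"jaw": 2.0},{"x": 0,"y": 0,"z": 1,"turn": 0,"jaw": 2.0},{"x": 0,"y": 0,"z": 0,"turn": 0,"jaw": 2.0}], squeeze=50)

```text
t: 7.63
tool_pos: [0.5356, -0.3161, 0.1257]
tool_rot: [-1.332, 0.988, -0.999]
contact_force: [0.6, -0.4, -1.3]
opening: 0.0264
```

```bash
python3 - <<'E'
from h import *
D=save("b");t,s=D["top"],D["scene"]
def crop(d,x,y,w,h,f): return cv2.resize(cv2.convertScaleAbs(d["img"][y:y+h,x:x+w,::-1],alpha=2.5),None,fx=f,fy=f,interpolation=cv2.INTER_CUBIC)
cv2.imwrite("pics/b6.png",crop(s,150,210,110,110,5))
o=ctrl.get_obs();print(o["tool_pos"],o["opening"])
E
```

```text
[ 0.53387134 -0.31485699  0.12191463] 0.026093858870510214
```

View pics/b6.png

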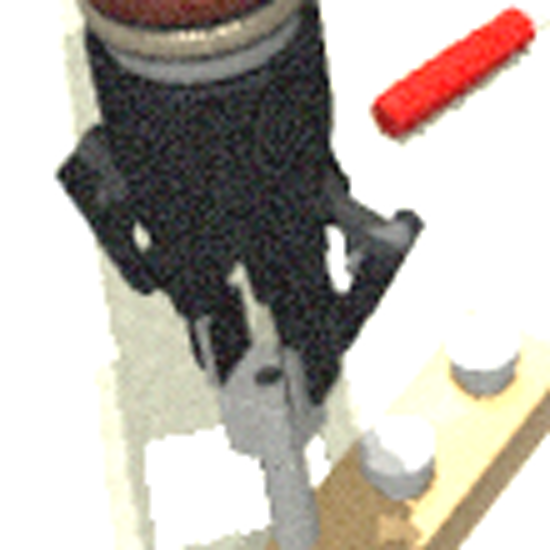

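Request:
play_rows(moves=[{"x": 0,"y": 0.5,"z": 2,"turn": 0,"jaw": 2.0},{"x": 0,"y": 1.5,"z": 1,"turn": -1,"jaw": 2.0},{"x": 0,"y": 2.5,"z": 0,"turn": -1.5,"jaw": 2.0},{"x": 0,"y": 3,"z": 0,"turn": -1.5,"jaw": 2.0},{"x": -0.3,"y": 3,"z": 0,"turn": -1.5,"jaw": 2.0},{"x": -0.3,"y": 3,"z": 0,"turn": -1.5,"jaw": 2.0},{"x": -0.3,"y": 3,"z": 0,"turn": -1.3,"jaw": 2.0},{"x": -0.3,"y": 3,"z": 0,"turn": -1,"jaw": 2.0}], squeeze=60)

```text
t: 8.4
tool_pos: [0.5203, -0.118, 0.1496]
tool_rot: [-1.267, 1.119, -1.114]
contact_force: [-0.8, 0.2, -1.5]
opening: 0.0257
```

Request:
play_rows(moves=[{"x": -0.3,"y": 3,"z": 0,"turn": 0,"jaw": 2.0},{"x": 0,"y": 3,"z": 0,"turn": 0,"jaw": 2.0},{"x": 0,"y": 3,"z": 0,"turn": 0,"jaw": 2.0},{"x": 0,"y": 2.5,"z": 0,"turn": 0,"jaw": 2.0},{"x": 0,"y": 1.5,"z": 0,"turn": 0,"jaw": 2.0},{"x": 0,"y": 0.5,"z": 0,"turn": 0,"jaw": 2.0},{"x": 0,"y": 0,"z": 0,"turn": 0,"jaw": 2.0},{"x": 0,"y": 0,"z": 0,"turn": 0,"jaw": 2.0}])

```text
t: 9.07
tool_pos: [0.5183, 0.0149, 0.1506]
tool_rot: [-1.268, 1.116, -1.115]
contact_force: [1.1, -0.1, -1.6]
opening: 0.0254
```

```bash
python3 - <<'E'
from h import *
D=save("c");t,s=D["top"],D["scene"]
def crop(d,x,y,w,h,f): return cv2.resize(cv2.convertScaleAbs(d["img"][y:y+h,x:x+w,::-1],alpha=2.),None,fx=f,fy=f,interpolation=cv2.INTER_CUBIC)
cv2.imwrite("pics/c1.png",np.hstack([crop(s,240,150,130,130,3),crop(t,220,150,130,130,3)]))
o=ctrl.get_obs();print(o["tool_pos"],o["opening"])
E
```

```text
[0.51856413 0.01428864 0.15105758] 0.025361525678927587
```

View pics/c1.png

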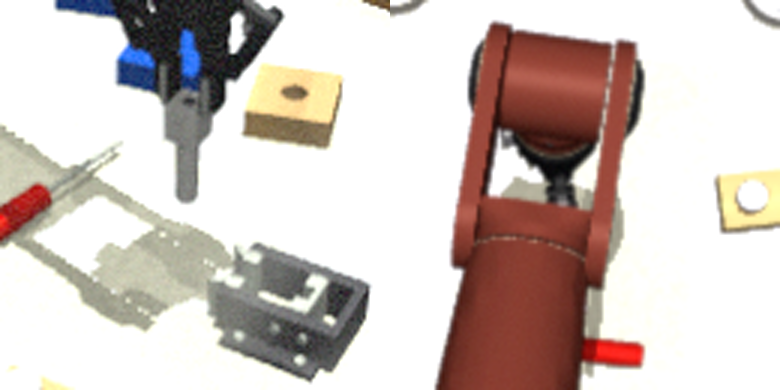

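```bash
cat > ov.py <<'E'
from h import *
def overlay(d,c,foot,yaw,o,wh,f,name,tilt=(0,0),alpha=2.0):
    g=cv2.resize(cv2.convertScaleAbs(d["img"][o[1]:o[1]+wh[1],o[0]:o[0]+wh[0],::-1],alpha=alpha),None,fx=f,fy=f,interpolation=cv2.INTER_CUBIC)
    u=np.array([np.cos(yaw),np.sin(yaw),0]);v=np.array([-u[1],u[0],0]);b=np.array([c[0],c[1],0])
    def P(x,y,z): return b+u*(x+tilt[0]*z)+v*(y+tilt[1]*z)+[0,0,foot+z]
    L=[[P(x*.014,y*.014,z) for x,y in((1,1),(1,-1),(-1,-1),(-1,1),(1,1))] for z in(.06,.092)]
    L+=[[P(.009*np.cos(a),.009*np.sin(a),z) for a in np.linspace(0,6.2832,30)] for z in(0,.06)]
    for l in L:
        q=((proj(d,l)-o+.5)*f-.5).astype(int);cv2.polylines(g,[q],False,(0,0,255),1)
    cv2.imwrite("pics/"+name,g)
E
python3 - <<'E'
from ov import *
D=pickle.load(open("c.pkl","rb"))
overlay(D["scene"],(.5186,.0145),.094,np.radians(7.3),(270,160),(60,60),10,"c2.png")
E
```

```text
(no output)
```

View pics/c2.png

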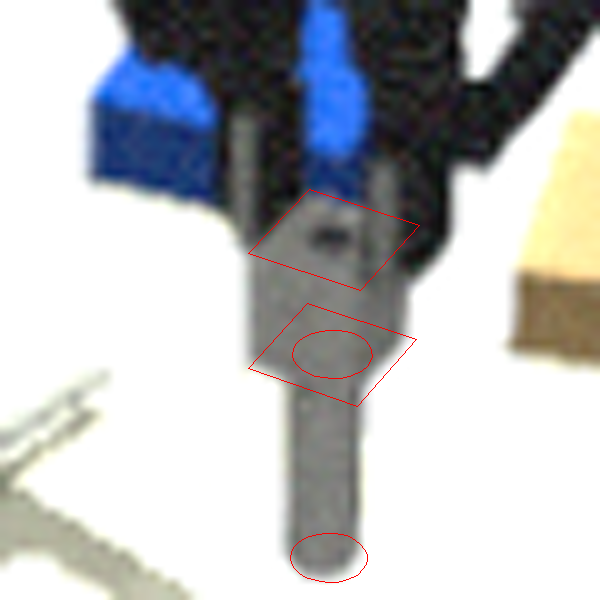

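The spigot hangs upright with its foot about 94 mm up, as predicted from the TCP. The visible fingertips sit higher on the head than I expected. I turn the tool to see the near finger face-on and settle how much of the head the pads hold.

Request:
play_rows(moves=[{"x": 0,"y": 0,"z": 0,"turn": -5,"jaw": 2.0},{"x": 0,"y": 0,"z": 0,"turn": -7,"jaw": 2.0},{"x": 0,"y": 0,"z": 0,"turn": -7,"jaw": 2.0},{"x": 0,"y": 0,"z": 0,"turn": -7,"jaw": 2.0},{"x": 0,"y": 0,"z": 0,"turn": -7,"jaw": 2.0},{"x": 0,"y": 0,"z": 0,"turn": -7,"jaw": 2.0},{"x": 0,"y": 0,"z": 0,"turn": -7,"jaw": 2.0},{"x": 0,"y": 0,"z": 0,"turn": -3,"jaw": 2.0}])

```text
t: 9.83
tool_pos: [0.5187, 0.014, 0.1514]
tool_rot: [-0.754, 1.738, -1.738]
contact_force: [-0.0, 0.1, -0.8]
opening: 0.0257
```

Request:
play_rows(moves=[{"x": 0,"y": 0,"z": 0,"turn": 0,"jaw": 2.0},{"x": 0,"y": 0,"z": 0,"turn": 0,"jaw": 2.0}])

```text
t: 10.0
tool_pos: [0.5187, 0.0144, 0.1514]
tool_rot: [-0.759, 1.734, -1.734]
contact_force: [-0.0, 0.6, -0.7]
opening: 0.0253
```

```bash
python3 - <<'E'
from ov import *
D=save("d");o=ctrl.get_obs();print(o["tool_pos"],o["opening"],o["t"])
overlay(D["scene"],(.518,.0145),.094,np.radians(7.3-50),(270,150),(60,60),10,"d2.png",alpha=3)
E
```

```text
[0.5187273  0.0147046  0.15143786] 0.02565540142151854 10.1
```

View pics/d2.png

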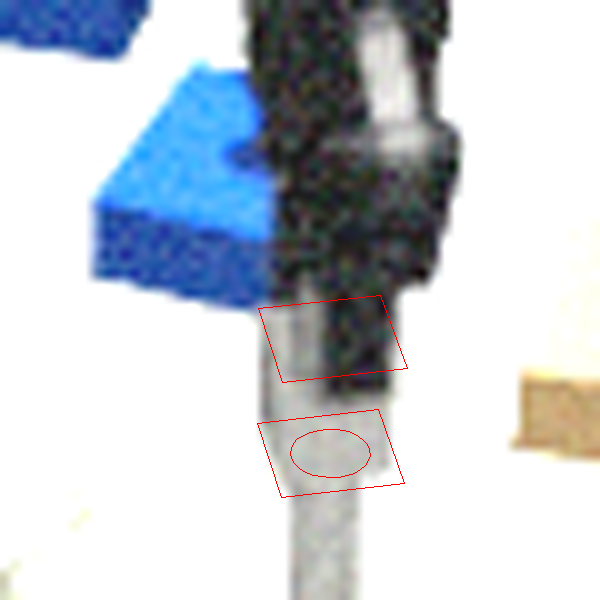

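Seen face-on, the near finger ends only a few mm below the top of the head (row ~390 against a head top at ~375). The grip is therefore too high to lean 10 N against. I go back to the same rack socket along the reverse path and grip 12 mm lower.

Request:
play_rows(moves=[{"x": 0,"y": -0.5,"z": 0,"turn": 7,"jaw": 2.0},{"x": 0.3,"y": -2,"z": 0,"turn": 7,"jaw": 2.0},{"x": 0.3,"y": -3.5,"z": 0,"turn": 7,"jaw": 2.0},{"x": 0.3,"y": -4,"z": 0,"turn": 7,"jaw": 2.0},{"x": 0.3,"y": -4,"z": 0,"turn": 7,"jaw": 2.0},{"x": 0.3,"y": -4,"z": 0,"turn": 7,"jaw": 2.0},{"x": 0,"y": -4,"z": 0,"turn": 7,"jaw": 2.0},{"x": 0,"y": -4,"z": 0,"turn": 7,"jaw": 2.0}])

```text
t: 10.77
tool_pos: [0.5333, -0.2403, 0.1516]
tool_rot: [-1.305, 1.046, -1.047]
contact_force: [0.8, -0.9, -1.0]
opening: 0.0257
```

Request:
play_rows(moves=[{"x": 0,"y": -3.5,"z": 0,"turn": 3.3,"jaw": 2.0},{"x": 0,"y": -2,"z": 0,"turn": 0,"jaw": 2.0},{"x": 0,"y": -1,"z": 0,"turn": 0,"jaw": 2.0},{"x": 0,"y": -0.5,"z": 0,"turn": 0,"jaw": 2.0},{"x": 0,"y": 0,"z": 0,"turn": 0,"jaw": 2.0},{"x": 0,"y": 0,"z": -2,"turn": 0,"jaw": 2.0},{"x": 0,"y": 0,"z": -2,"turn": 0,"jaw": 2.0},{"x": 0,"y": 0,"z": 0,"turn": 0,"jaw": 2.0}])

```text
t: 11.43
tool_pos: [0.5313, -0.3047, 0.1069]
tool_rot: [-1.325, 1.014, -1.0]
contact_force: [-0.2, -0.2, -2.8]
opening: 0.0257
```

```bash
python3 - <<'E'
from ov import *
D=save("e");o=ctrl.get_obs();print(o["tool_pos"],o["contact_force"],o["t"])
overlay(D["scene"],(.5337,-.315),.054,np.radians(16.5),(170,260),(60,90),6,"e2.png",alpha=2.5)
E
```

```text
[ 0.53310277 -0.30640733  0.11069516] [ 0.86853534 -0.88979194 -1.68506407] 11.5333
```

View pics/e2.png

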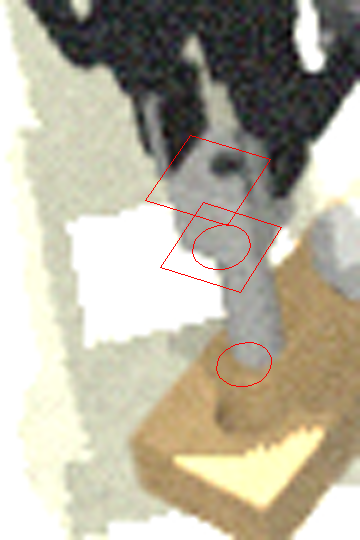

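Request:
play_rows(moves=[{"x": 0.05,"y": -0.85,"z": 0,"turn": 0.5,"jaw": 2.0},{"x": 0,"y": 0,"z": 0,"turn": 0,"jaw": 2.0},{"x": 0,"y": 0,"z": 0,"turn": 0,"jaw": 2.0}])

```text
t: 11.78
tool_pos: [0.5349, -0.3176, 0.1133]
tool_rot: [-1.328, 1.0, -1.004]
contact_force: [0.2, 0.9, -1.6]
opening: 0.0255
```

```bash
python3 - <<'E'
from ov import *
from scipy.spatial.transform import Rotation as R
for i in range(2):
    D=save("e");o=ctrl.get_obs();z=R.from_rotvec(o["tool_rot"]).as_matrix()[:,2];print(o["tool_pos"],np.degrees(np.arctan2(z[1],z[0])),o["contact_force"],o["t"])
overlay(D["scene"],(.5337,-.315),.052,np.radians(16.5),(170,260),(60,90),6,"e3.png",alpha=2.5)
E
```

```text
[ 0.53448825 -0.31721506  0.11262952] 15.929945123463847 [-0.1368699   0.43356482 -1.49974181] 11.8833
[ 0.53420169 -0.31696482  0.11207833] 15.929837857610396 [-0.25602501  0.80759437 -1.66969743] 11.9833
```

View pics/e3.png

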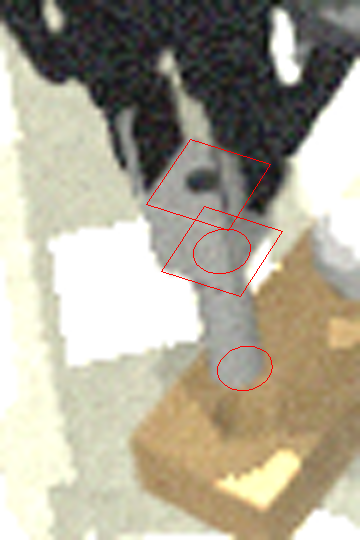

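Request:
play_rows(moves=[{"x": 0,"y": 0.2,"z": -1,"turn": 0,"jaw": 2.0},{"x": 0,"y": 0,"z": 0,"turn": 0,"jaw": 2.0},{"x": 0,"y": 0,"z": 0,"turn": 0,"jaw": 2.0},{"x": 0,"y": 0,"z": 0,"turn": 0,"jaw": 2.0},{"x": 0,"y": 0,"z": 0,"turn": 0,"jaw": 2.0}])

```text
t: 12.4
tool_pos: [0.534, -0.3147, 0.1014]
tool_rot: [-1.328, 1.002, -1.002]
contact_force: [-0.1, -0.3, -0.9]
opening: 0.0255
```

```bash
python3 - <<'E'
from ov import *
D=save("e");o=ctrl.get_obs();print(o["tool_pos"],o["contact_force"],o["t"])
overlay(D["scene"],(.5337,-.315),.042,np.radians(16.5),(170,260),(60,90),6,"e4.png",alpha=2.5)
E
```

```text
[ 0.53412362 -0.3148919   0.10172001] [-0.3334318  -0.36349224 -1.29314448] 12.5
```

View pics/e4.png

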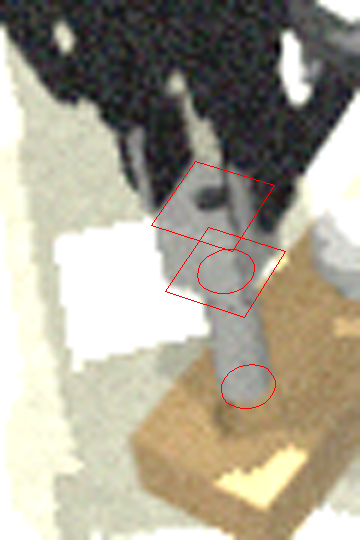

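Request:
play_rows(moves=[{"x": 0,"y": 0,"z": -1,"turn": 0,"jaw": 2.0},{"x": 0,"y": 0,"z": -0.6,"turn": 0,"jaw": 2.0},{"x": 0,"y": 0,"z": -0.4,"turn": 0,"jaw": 2.0},{"x": 0,"y": 0,"z": 0,"turn": 0,"jaw": 2.0}])

```text
t: 12.83
tool_pos: [0.5329, -0.314, 0.0793]
tool_rot: [-1.328, 1.005, -0.999]
contact_force: [-1.1, 0.7, -1.0]
opening: 0.0252
```

Request:
play_rows(moves=[{"x": 0,"y": 0,"z": -0.6,"turn": 0,"jaw": 2.0},{"x": 0,"y": 0,"z": -0.6,"turn": 0,"jaw": 2.0},{"x": 0,"y": 0,"z": -0.6,"turn": 0,"jaw": 2.0},{"x": 0,"y": 0,"z": 0,"turn": 0,"jaw": 2.0},{"x": 0,"y": 0,"z": 0,"turn": 0,"jaw": 2.0}])

```text
t: 13.25
tool_pos: [0.5338, -0.3146, 0.063]
tool_rot: [-1.328, 1.003, -1.001]
contact_force: [-0.3, -0.2, -1.2]
opening: 0.0258
```

Back in the socket with no contact force. Now I open partly, drop 12 mm and regrip.

Request:
play_rows(moves=[{"x": 0,"y": 0,"z": -0.1,"turn": 0,"jaw": 3.2},{"x": 0,"y": 0,"z": 0,"turn": 0,"jaw": 4.5},{"x": 0,"y": 0,"z": 0,"turn": 0,"jaw": 4.5},{"x": 0,"y": 0,"z": -0.6,"turn": 0,"jaw": 4.5},{"x": 0,"y": 0,"z": -0.6,"turn": 0,"jaw": 4.5},{"x": 0,"y": 0,"z": 0,"turn": 0,"jaw": 4.5},{"x": 0,"y": 0,"z": 0,"turn": 0,"jaw": 4.5}])

```text
t: 13.83
tool_pos: [0.5334, -0.3143, 0.0495]
tool_rot: [-1.328, 1.003, -1.0]
contact_force: [-0.3, -0.4, -0.3]
opening: 0.0447
```

```bash
python3 - <<'E'
from ov import *
D=save("e");o=ctrl.get_obs();print(o["tool_pos"],o["contact_force"],o["t"])
overlay(D["scene"],(.5337,-.315),.005,np.radians(16.5),(170,260),(60,90),6,"e5.png",alpha=2.5)
E
```

```text
[ 0.53392814 -0.31475796  0.05033199] [-0.75594053 -0.69827547 -0.43974425] 13.9333
```

View pics/e5.png

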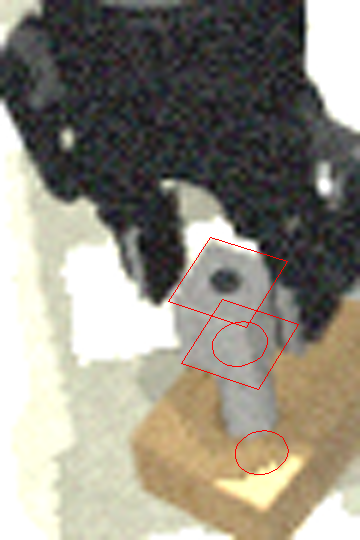

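Request:
play_rows(moves=[{"x": 0,"y": 0,"z": 0,"turn": 0,"jaw": 3.0},{"x": 0,"y": 0,"z": 0,"turn": 0,"jaw": 2.6},{"x": 0,"y": 0,"z": 0,"turn": 0,"jaw": 2.2},{"x": 0,"y": 0,"z": 0,"turn": 0,"jaw": 2.0},{"x": 0,"y": 0,"z": 0,"turn": 0,"jaw": 2.0},{"x": 0,"y": 0,"z": 0,"turn": 0,"jaw": 2.0},{"x": 0,"y": 0,"z": 0.4,"turn": 0,"jaw": 2.0},{"x": 0,"y": 0,"z": 0.8,"turn": 0,"jaw": 2.0}], squeeze=70)

```text
t: 14.6
tool_pos: [0.5328, -0.3139, 0.061]
tool_rot: [-1.328, 1.005, -0.999]
contact_force: [-0.3, -0.2, -2.1]
opening: 0.0263
```

Request:
play_rows(moves=[{"x": 0,"y": 0,"z": 1.5,"turn": 0,"jaw": 2.0},{"x": 0,"y": 0,"z": 2.2,"turn": 0,"jaw": 2.0},{"x": 0,"y": 0,"z": 2.2,"turn": 0,"jaw": 2.0},{"x": 0,"y": 0.5,"z": 1.5,"turn": 0,"jaw": 2.0},{"x": -0.3,"y": 2,"z": 0.4,"turn": -2,"jaw": 2.0},{"x": -0.3,"y": 3,"z": 0,"turn": -2,"jaw": 2.0},{"x": -0.3,"y": 3,"z": 0,"turn": -2,"jaw": 2.0},{"x": -0.3,"y": 3,"z": 0,"turn": -2,"jaw": 2.0}])

```text
t: 15.27
tool_pos: [0.5216, -0.1984, 0.1408]
tool_rot: [-1.27, 1.108, -1.108]
contact_force: [-0.1, 0.3, -1.6]
opening: 0.0262
```

Request:
play_rows(moves=[{"x": -0.3,"y": 3,"z": 0,"turn": -0.8,"jaw": 2.0},{"x": 0,"y": 3,"z": 0,"turn": 0,"jaw": 2.0},{"x": 0,"y": 3,"z": 0,"turn": 0,"jaw": 2.0},{"x": 0,"y": 3,"z": 0,"turn": 0,"jaw": 2.0},{"x": 0,"y": 3,"z": 0,"turn": 0,"jaw": 2.0},{"x": 0,"y": 2.5,"z": 0,"turn": 0,"jaw": 2.0},{"x": 0,"y": 2,"z": 0,"turn": 0,"jaw": 2.0},{"x": 0,"y": 1,"z": 0,"turn": 0,"jaw": 2.0}])

```text
t: 15.93
tool_pos: [0.5184, 0.0077, 0.1406]
tool_rot: [-1.266, 1.116, -1.114]
contact_force: [-0.2, 0.6, 0.1]
opening: 0.0259
```

Request:
play_rows(moves=[{"x": 0,"y": 1,"z": 0,"turn": 0,"jaw": 2.0},{"x": 0,"y": 0,"z": 0,"turn": 0,"jaw": 2.0},{"x": 0,"y": 0,"z": 0,"turn": 0,"jaw": 2.0},{"x": 0,"y": 0,"z": 0,"turn": 0,"jaw": 2.0},{"x": 0,"y": 0,"z": 0,"turn": 0,"jaw": 2.0}])

```text
t: 16.35
tool_pos: [0.5191, 0.0143, 0.1405]
tool_rot: [-1.265, 1.118, -1.118]
contact_force: [-0.3, -0.3, -0.7]
opening: 0.0264
```

```bash
python3 - <<'E'
from ov import *
from scipy.spatial.transform import Rotation as R
D=save("f");o=ctrl.get_obs();z=R.from_rotvec(o["tool_rot"]).as_matrix()[:,2];print(o["tool_pos"],np.degrees(np.arctan2(z[1],z[0])),o["contact_force"],o["t"],o["opening"])
overlay(D["scene"],o["tool_pos"][:2],o["tool_pos"][2]-.045,np.radians(7.3),(270,160),(60,60),10,"f2.png",alpha=2.5)
E
```

```text
[0.51905968 0.01440383 0.14046619] 7.063329979007151 [-0.50554903  0.4933996  -0.88018028] 16.45 0.026135792542772096
```

View pics/f2.png

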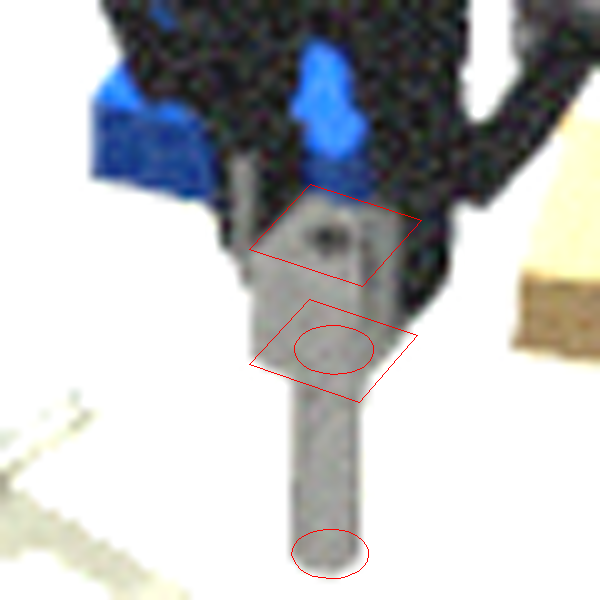

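Request:
play_rows(moves=[{"x": 0,"y": 0,"z": -2.5,"turn": 0,"jaw": 2.0},{"x": 0,"y": 0,"z": -2.5,"turn": 0,"jaw": 2.0},{"x": 0,"y": 0,"z": -2,"turn": 0,"jaw": 2.0},{"x": 0,"y": 0,"z": -1,"turn": 0,"jaw": 2.0},{"x": 0,"y": 0,"z": -0.4,"turn": 0,"jaw": 2.0},{"x": 0,"y": 0,"z": 0,"turn": 0,"jaw": 2.0},{"x": 0,"y": 0,"z": 0,"turn": 0,"jaw": 2.0},{"x": 0,"y": 0,"z": 0,"turn": 0,"jaw": 2.0}])

```text
t: 17.12
tool_pos: [0.5204, 0.015, 0.0583]
tool_rot: [-1.264, 1.115, -1.119]
contact_force: [0.1, 0.3, -0.8]
opening: 0.0267
```

```bash
python3 - <<'E'
from ov import *
D=save("g");o=ctrl.get_obs();print(o["tool_pos"],o["contact_force"],o["t"])
overlay(D["scene"],o["tool_pos"][:2],o["tool_pos"][2]-.045,np.radians(7.3),(275,190),(100,90),7,"g2.png",alpha=2.5)
E
```

```text
[0.52019023 0.01508175 0.058129  ] [ 0.28704078  0.62384117 -1.5205614 ] 17.2167
```

View pics/g2.png

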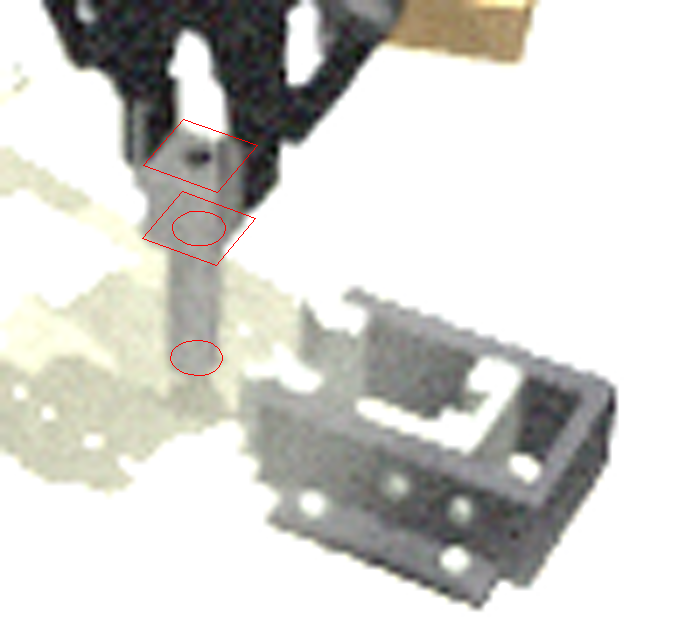

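Request:
play_rows(moves=[{"x": 0.5,"y": 0.1,"z": 0,"turn": 0,"jaw": 2.0},{"x": 1.0,"y": 0.13,"z": 0,"turn": 0,"jaw": 2.0},{"x": 1.0,"y": 0.13,"z": 0,"turn": 0,"jaw": 2.0},{"x": 0.5,"y": 0.06,"z": 0,"turn": 0,"jaw": 2.0},{"x": 0,"y": 0,"z": 0,"turn": 0,"jaw": 2.0},{"x": 0,"y": 0,"z": 0,"turn": 0,"jaw": 2.0},{"x": 0,"y": 0,"z": 0,"turn": 0,"jaw": 2.0}])

```text
t: 17.8
tool_pos: [0.5488, 0.0195, 0.0562]
tool_rot: [-1.266, 1.117, -1.116]
contact_force: [-0.8, -0.4, -1.8]
opening: 0.026
```

```bash
python3 - <<'E'
from ov import *
D=save("g");o=ctrl.get_obs();print(o["tool_pos"],o["contact_force"],o["t"])
overlay(D["scene"],o["tool_pos"][:2],o["tool_pos"][2]-.045,np.radians(7.3),(285,190),(90,90),7,"g3.png",alpha=2.5)
E
```

```text
[0.54858165 0.01944169 0.05622634] [-0.68294036  1.50690163 -0.94123007] 17.9
```

View pics/g3.png

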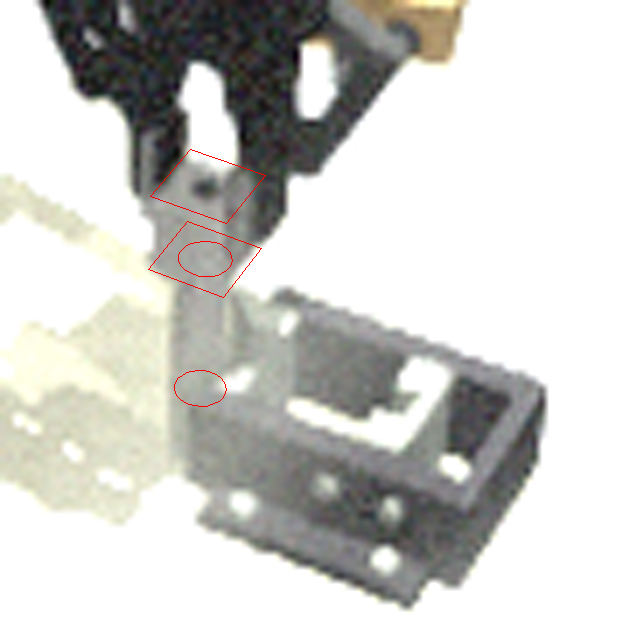

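Request:
play_rows(moves=[{"x": 0.2,"y": 0.025,"z": 0,"turn": 0,"jaw": 2.0},{"x": 0.2,"y": 0.025,"z": 0,"turn": 0,"jaw": 2.0},{"x": 0.2,"y": 0.025,"z": 0,"turn": 0,"jaw": 2.0},{"x": 0,"y": 0,"z": 0,"turn": 0,"jaw": 2.0}])

```text
t: 18.23
tool_pos: [0.5554, 0.0201, 0.0567]
tool_rot: [-1.265, 1.117, -1.117]
contact_force: [-0.6, -0.4, -1.5]
opening: 0.0262
```

Request:
play_rows(moves=[{"x": 0.15,"y": 0.02,"z": 0,"turn": 0,"jaw": 2.0},{"x": 0.15,"y": 0.02,"z": 0,"turn": 0,"jaw": 2.0},{"x": 0,"y": 0,"z": 0,"turn": 0,"jaw": 2.0}])

```text
t: 18.48
tool_pos: [0.5583, 0.0206, 0.0566]
tool_rot: [-1.265, 1.117, -1.117]
contact_force: [0.0, 0.5, -0.8]
opening: 0.0266
```

Request:
play_rows(moves=[{"x": 0.1,"y": 0.01,"z": 0,"turn": 0,"jaw": 2.0},{"x": 0.1,"y": 0.01,"z": 0,"turn": 0,"jaw": 2.0},{"x": 0,"y": 0,"z": 0,"turn": 0,"jaw": 2.0}])

```text
t: 18.73
tool_pos: [0.5602, 0.0208, 0.0565]
tool_rot: [-1.265, 1.117, -1.117]
contact_force: [0.3, 0.4, -1.1]
opening: 0.0265
```

Request:
play_rows(moves=[{"x": 0.1,"y": 0.015,"z": 0,"turn": 0,"jaw": 2.0},{"x": 0.1,"y": 0.01,"z": 0,"turn": 0,"jaw": 2.0},{"x": 0,"y": 0,"z": 0,"turn": 0,"jaw": 2.0}])

```text
t: 18.98
tool_pos: [0.5622, 0.021, 0.0566]
tool_rot: [-1.265, 1.117, -1.117]
contact_force: [-0.2, -0.1, -1.2]
opening: 0.0263
```

Request:
play_rows(moves=[{"x": 0.1,"y": 0.015,"z": 0,"turn": 0,"jaw": 2.0},{"x": 0.1,"y": 0.01,"z": 0,"turn": 0,"jaw": 2.0},{"x": 0,"y": 0,"z": 0,"turn": 0,"jaw": 2.0}])

```text
t: 19.23
tool_pos: [0.5642, 0.0213, 0.0565]
tool_rot: [-1.265, 1.117, -1.117]
contact_force: [-0.3, 0.3, -0.7]
opening: 0.0262
```

Request:
play_rows(moves=[{"x": 0.1,"y": 0.015,"z": 0,"turn": 0,"jaw": 2.0},{"x": 0.1,"y": 0.01,"z": 0,"turn": 0,"jaw": 2.0},{"x": 0,"y": 0,"z": 0,"turn": 0,"jaw": 2.0}])

```text
t: 19.48
tool_pos: [0.5662, 0.0216, 0.0565]
tool_rot: [-1.265, 1.117, -1.117]
contact_force: [0.6, 0.9, -2.0]
opening: 0.0266
```

Request:
play_rows(moves=[{"x": 0.15,"y": 0.02,"z": 0,"turn": 0,"jaw": 2.0},{"x": 0.15,"y": 0.02,"z": 0,"turn": 0,"jaw": 2.0},{"x": 0.15,"y": 0.02,"z": 0,"turn": 0,"jaw": 2.0},{"x": 0,"y": 0,"z": 0,"turn": 0,"jaw": 2.0}])

```text
t: 19.82
tool_pos: [0.5709, 0.0222, 0.0566]
tool_rot: [-1.265, 1.117, -1.117]
contact_force: [0.1, 0.7, -1.1]
opening: 0.0261
```

Request:
play_rows(moves=[{"x": 0.2,"y": 0.025,"z": 0,"turn": 0,"jaw": 2.0},{"x": 0.2,"y": 0.025,"z": 0,"turn": 0,"jaw": 2.0},{"x": 0.2,"y": 0.025,"z": 0,"turn": 0,"jaw": 2.0},{"x": 0,"y": 0,"z": 0,"turn": 0,"jaw": 2.0}])

```text
t: 20.15
tool_pos: [0.577, 0.0229, 0.0566]
tool_rot: [-1.265, 1.116, -1.117]
contact_force: [0.2, -0.6, -1.4]
opening: 0.0263
```

Request:
play_rows(moves=[{"x": 0.2,"y": 0.025,"z": 0,"turn": 0,"jaw": 2.0},{"x": 0.2,"y": 0.025,"z": 0,"turn": 0,"jaw": 2.0},{"x": 0.2,"y": 0.025,"z": 0,"turn": 0,"jaw": 2.0},{"x": 0,"y": 0,"z": 0,"turn": 0,"jaw": 2.0}])

```text
t: 20.48
tool_pos: [0.583, 0.0236, 0.0567]
tool_rot: [-1.265, 1.117, -1.117]
contact_force: [0.6, -0.1, -1.5]
opening: 0.0266
```

Request:
play_rows(moves=[{"x": 0.3,"y": 0.04,"z": 0,"turn": 0,"jaw": 2.0},{"x": 0.3,"y": 0.04,"z": 0,"turn": 0,"jaw": 2.0},{"x": 0.3,"y": 0.04,"z": 0,"turn": 0,"jaw": 2.0},{"x": 0.3,"y": 0.04,"z": 0,"turn": 0,"jaw": 2.0},{"x": 0.2,"y": 0.02,"z": 0,"turn": 0,"jaw": 2.0},{"x": 0,"y": 0,"z": 0,"turn": 0,"jaw": 2.0},{"x": 0,"y": 0,"z": 0,"turn": 0,"jaw": 2.0}])

```text
t: 21.07
tool_pos: [0.5966, 0.0254, 0.0565]
tool_rot: [-1.266, 1.117, -1.117]
contact_force: [-0.2, 0.4, -1.2]
opening: 0.0262
```

```bash
python3 - <<'E'
from ov import *
D=save("g");o=ctrl.get_obs();print(o["tool_pos"],o["contact_force"],o["t"])
overlay(D["scene"],o["tool_pos"][:2],o["tool_pos"][2]-.045,np.radians(7.3),(285,190),(90,90),7,"g4.png",alpha=2.5)
E
```

```text
[0.59637533 0.02545234 0.05642139] [ 0.006306   -0.2122763  -0.53570128] 21.1667
```

View pics/g4.png

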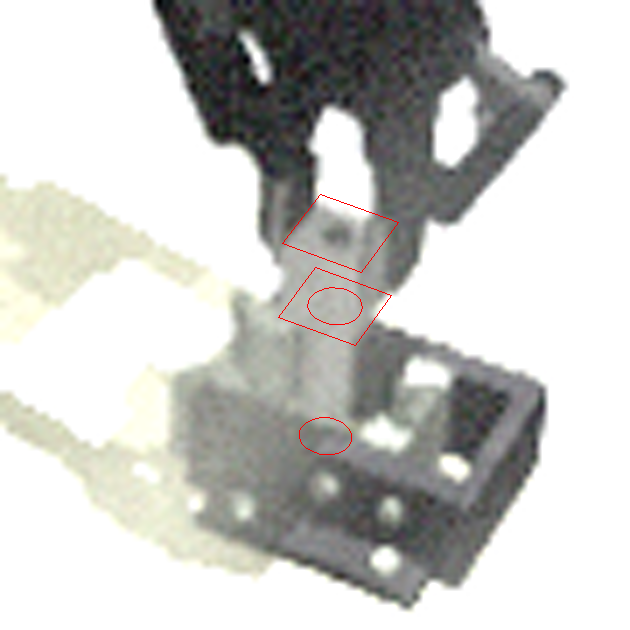

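Request:
play_rows(moves=[{"x": 0.2,"y": 0.025,"z": 0,"turn": 0,"jaw": 2.0},{"x": 0.2,"y": 0.025,"z": 0,"turn": 0,"jaw": 2.0},{"x": 0.2,"y": 0.025,"z": 0,"turn": 0,"jaw": 2.0},{"x": 0.1,"y": 0.015,"z": 0,"turn": 0,"jaw": 2.0},{"x": 0.1,"y": 0.01,"z": 0,"turn": 0,"jaw": 2.0}])

```text
t: 21.58
tool_pos: [0.6047, 0.0265, 0.0566]
tool_rot: [-1.265, 1.117, -1.117]
contact_force: [-0.1, -0.0, -1.3]
opening: 0.0265
```

Request:
play_rows(moves=[{"x": 0.1,"y": 0.015,"z": 0,"turn": 0,"jaw": 2.0},{"x": 0.05,"y": 0.01,"z": 0,"turn": 0,"jaw": 2.0}])

```text
t: 21.75
tool_pos: [0.6061, 0.0267, 0.0565]
tool_rot: [-1.266, 1.117, -1.117]
contact_force: [0.3, 0.8, -1.2]
opening: 0.026
```

Request:
play_rows(moves=[{"x": 0.05,"y": 0.005,"z": 0,"turn": 0,"jaw": 2.0},{"x": 0.05,"y": 0.005,"z": 0,"turn": 0,"jaw": 2.0}])

```text
t: 21.92
tool_pos: [0.607, 0.0268, 0.0565]
tool_rot: [-1.266, 1.117, -1.117]
contact_force: [0.3, 0.4, -0.9]
opening: 0.0266
```

Request:
play_rows(moves=[{"x": 0.05,"y": 0.005,"z": 0,"turn": 0,"jaw": 2.0},{"x": 0.05,"y": 0.01,"z": 0,"turn": 0,"jaw": 2.0}])

```text
t: 22.08
tool_pos: [0.608, 0.0269, 0.0565]
tool_rot: [-1.266, 1.117, -1.117]
contact_force: [-0.0, -0.3, -1.0]
opening: 0.0262
```

Request:
play_rows(moves=[{"x": 0.05,"y": 0.005,"z": 0,"turn": 0,"jaw": 2.0},{"x": 0.05,"y": 0.01,"z": 0,"turn": 0,"jaw": 2.0}])

```text
t: 22.25
tool_pos: [0.609, 0.0271, 0.0565]
tool_rot: [-1.266, 1.117, -1.117]
contact_force: [0.3, -0.1, -0.8]
opening: 0.0267
```

Request:
play_rows(moves=[{"x": 0.05,"y": 0.005,"z": 0,"turn": 0,"jaw": 2.0},{"x": 0.05,"y": 0.005,"z": 0,"turn": 0,"jaw": 2.0}])

```text
t: 22.42
tool_pos: [0.61, 0.0272, 0.0565]
tool_rot: [-1.266, 1.117, -1.117]
contact_force: [-0.4, 0.3, -1.4]
opening: 0.0265
```

Request:
play_rows(moves=[{"x": 0.05,"y": 0.01,"z": 0,"turn": 0,"jaw": 2.0},{"x": 0.05,"y": 0.005,"z": 0,"turn": 0,"jaw": 2.0}])

```text
t: 22.58
tool_pos: [0.611, 0.0273, 0.0565]
tool_rot: [-1.266, 1.117, -1.117]
contact_force: [0.0, -0.4, -1.2]
opening: 0.0262
```

Request:
play_rows(moves=[{"x": 0.05,"y": 0.005,"z": 0,"turn": 0,"jaw": 2.0},{"x": 0.05,"y": 0.01,"z": 0,"turn": 0,"jaw": 2.0}])

```text
t: 22.75
tool_pos: [0.6121, 0.0274, 0.0565]
tool_rot: [-1.266, 1.117, -1.117]
contact_force: [-0.1, 0.2, -0.5]
opening: 0.0264
```

Request:
play_rows(moves=[{"x": 0.05,"y": 0.005,"z": 0,"turn": 0,"jaw": 2.0},{"x": 0.05,"y": 0.005,"z": 0,"turn": 0,"jaw": 2.0}])

```text
t: 22.92
tool_pos: [0.6126, 0.0277, 0.0563]
tool_rot: [-1.266, 1.118, -1.116]
contact_force: [-1.2, 0.1, -0.5]
opening: 0.026
```

Request:
play_rows(moves=[{"x": 0.05,"y": 0.01,"z": 0,"turn": 0,"jaw": 2.0},{"x": 0.05,"y": 0.005,"z": 0,"turn": 0,"jaw": 2.0}])

```text
t: 23.08
tool_pos: [0.6132, 0.028, 0.0561]
tool_rot: [-1.267, 1.119, -1.115]
contact_force: [-3.6, 1.4, -0.7]
opening: 0.0265
```

Request:
play_rows(moves=[{"x": 0.05,"y": 0.005,"z": 0,"turn": 0,"jaw": 2.0},{"x": 0,"y": 0,"z": 0,"turn": 0,"jaw": 2.0}])

```text
t: 23.25
tool_pos: [0.6135, 0.0281, 0.056]
tool_rot: [-1.267, 1.119, -1.115]
contact_force: [-4.6, 1.3, -0.6]
opening: 0.0264
```

Request:
play_rows(moves=[{"x": 0.05,"y": 0.005,"z": 0,"turn": 0,"jaw": 2.0},{"x": 0,"y": 0,"z": 0,"turn": 0,"jaw": 2.0}])

```text
t: 23.42
tool_pos: [0.6137, 0.0281, 0.056]
tool_rot: [-1.268, 1.12, -1.115]
contact_force: [-5.8, 1.8, 1.3]
opening: 0.0266
```

Request:
play_rows(moves=[{"x": 0.05,"y": 0.005,"z": 0,"turn": 0,"jaw": 2.0},{"x": 0.05,"y": 0.005,"z": 0,"turn": 0,"jaw": 2.0},{"x": 0,"y": 0,"z": 0,"turn": 0,"jaw": 2.0}])

```text
t: 23.67
tool_pos: [0.614, 0.0282, 0.0559]
tool_rot: [-1.269, 1.121, -1.114]
contact_force: [-6.4, 1.2, 2.6]
opening: 0.0264
```

Request:
play_rows(moves=[{"x": 0.05,"y": 0.005,"z": 0,"turn": 0,"jaw": 2.0},{"x": 0,"y": 0,"z": 0,"turn": 0,"jaw": 2.0}])

```text
t: 23.83
tool_pos: [0.6141, 0.0282, 0.0559]
tool_rot: [-1.27, 1.122, -1.113]
contact_force: [-8.8, 1.6, 2.3]
opening: 0.0267
```

Request:
play_rows(moves=[{"x": 0.02,"y": 0,"z": 0,"turn": 0,"jaw": 2.0},{"x": 0,"y": 0,"z": 0,"turn": 0,"jaw": 2.0},{"x": 0,"y": 0,"z": 0,"turn": 0,"jaw": 2.0}])

```text
t: 24.08
tool_pos: [0.6141, 0.0282, 0.0559]
tool_rot: [-1.27, 1.122, -1.113]
contact_force: [-8.2, 0.6, 3.5]
opening: 0.0261
```

```bash
python3 - <<'E'
from ov import *
D=save("g");o=ctrl.get_obs();print(o["tool_pos"],o["contact_force"],o["t"])
overlay(D["scene"],o["tool_pos"][:2],o["tool_pos"][2]-.045,np.radians(7.3),(285,190),(90,90),7,"g5.png",alpha=2.5)
E
```

```text
[0.61415762 0.02816016 0.05589892] [-9.86730236  2.0191948   2.8771833 ] 24.1833
```

View pics/g5.png

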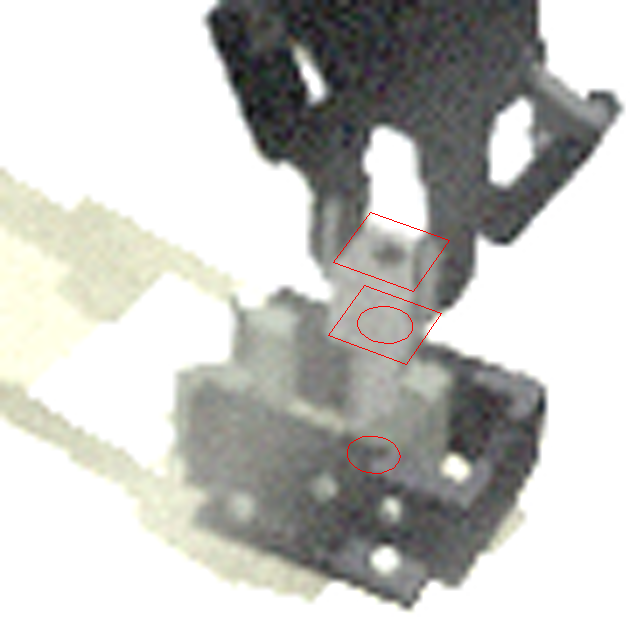

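Request:
play_rows(moves=[{"x": 0,"y": 0,"z": 0,"turn": 0,"jaw": 2.0},{"x": 0,"y": 0,"z": 0,"turn": 0,"jaw": 2.0},{"x": 0,"y": 0,"z": 0,"turn": 0,"jaw": 2.0},{"x": 0,"y": 0,"z": 0,"turn": 0,"jaw": 2.0},{"x": 0,"y": 0,"z": 0,"turn": 0,"jaw": 2.0},{"x": 0,"y": 0,"z": 0,"turn": 0,"jaw": 2.0}])

```text
t: 24.68
tool_pos: [0.6141, 0.0282, 0.0559]
tool_rot: [-1.27, 1.122, -1.113]
contact_force: [-8.8, 0.7, 2.9]
opening: 0.0267
```

Request:
play_rows(moves=[{"x": 0,"y": 0,"z": 0,"turn": 0,"jaw": 2.0},{"x": 0,"y": 0,"z": 0,"turn": 0,"jaw": 2.0},{"x": 0,"y": 0,"z": 0,"turn": 0,"jaw": 2.0},{"x": 0,"y": 0,"z": 0,"turn": 0,"jaw": 2.0},{"x": 0,"y": 0,"z": 0,"turn": 0,"jaw": 2.0},{"x": 0,"y": 0,"z": 0,"turn": 0,"jaw": 2.0}])

```text
t: 25.18
tool_pos: [0.6141, 0.0282, 0.0559]
tool_rot: [-1.27, 1.122, -1.113]
contact_force: [-8.5, 1.1, 3.4]
opening: 0.0264
```

Request:
play_rows(moves=[{"x": -0.1,"y": -0.013,"z": 0,"turn": 0,"jaw": 2.0},{"x": -0.2,"y": -0.025,"z": 0,"turn": 0,"jaw": 2.0},{"x": -0.3,"y": -0.038,"z": 0,"turn": 0,"jaw": 2.0},{"x": -0.3,"y": -0.038,"z": 0,"turn": 0,"jaw": 2.0},{"x": -0.3,"y": -0.038,"z": 0,"turn": 0,"jaw": 2.0},{"x": -0.3,"y": -0.038,"z": 0,"turn": 0,"jaw": 2.0},{"x": -0.3,"y": -0.038,"z": 0,"turn": 0,"jaw": 2.0},{"x": 0,"y": 0,"z": 0,"turn": 0,"jaw": 2.0}])

```text
t: 25.85
tool_pos: [0.5984, 0.0255, 0.0566]
tool_rot: [-1.265, 1.117, -1.117]
contact_force: [-0.4, -1.1, -1.8]
opening: 0.0262
```

```bash
python3 - <<'E'
from ov import *
D=save("g");o=ctrl.get_obs();print(o["tool_pos"],o["contact_force"],o["t"])
overlay(D["scene"],o["tool_pos"][:2],o["tool_pos"][2]-.045,np.radians(7.3),(285,190),(90,90),7,"g6.png",alpha=2.5)
E
```

```text
[0.59877271 0.02557165 0.05667582] [ 0.47147872 -0.04466633 -1.20662376] 25.95
```

View pics/g6.png

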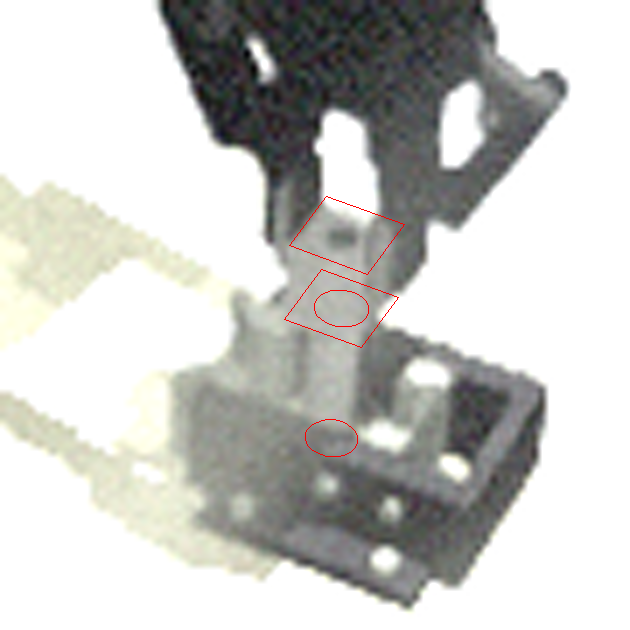

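Request:
play_rows(moves=[{"x": -0.25,"y": -0.031,"z": 0,"turn": 0,"jaw": 2.0},{"x": -0.25,"y": -0.031,"z": 0,"turn": 0,"jaw": 2.0},{"x": -0.25,"y": -0.031,"z": 0,"turn": 0,"jaw": 2.0},{"x": -0.25,"y": -0.031,"z": 0,"turn": 0,"jaw": 2.0},{"x": -0.2,"y": -0.025,"z": 0,"turn": 0,"jaw": 2.0},{"x": -0.2,"y": -0.025,"z": 0,"turn": 0,"jaw": 2.0}])

```text
t: 26.45
tool_pos: [0.5844, 0.024, 0.0565]
tool_rot: [-1.266, 1.117, -1.117]
contact_force: [-0.5, -0.9, -1.6]
opening: 0.0267
```

Request:
play_rows(moves=[{"x": -0.2,"y": -0.025,"z": 0,"turn": 0,"jaw": 2.0},{"x": -0.2,"y": -0.025,"z": 0,"turn": 0,"jaw": 2.0},{"x": -0.2,"y": -0.025,"z": 0,"turn": 0,"jaw": 2.0}])

```text
t: 26.7
tool_pos: [0.5785, 0.0232, 0.0566]
tool_rot: [-1.265, 1.117, -1.117]
contact_force: [0.8, 0.3, -1.1]
opening: 0.0261
```

Request:
play_rows(moves=[{"x": -0.2,"y": -0.025,"z": 0,"turn": 0,"jaw": 2.0},{"x": -0.2,"y": -0.025,"z": 0,"turn": 0,"jaw": 2.0},{"x": -0.2,"y": -0.025,"z": 0,"turn": 0,"jaw": 2.0}])

```text
t: 26.95
tool_pos: [0.5725, 0.0224, 0.0565]
tool_rot: [-1.265, 1.117, -1.117]
contact_force: [-0.7, -0.3, -1.4]
opening: 0.0266
```

Request:
play_rows(moves=[{"x": -0.2,"y": -0.025,"z": 0,"turn": 0,"jaw": 2.0},{"x": -0.2,"y": -0.025,"z": 0,"turn": 0,"jaw": 2.0},{"x": -0.2,"y": -0.025,"z": 0,"turn": 0,"jaw": 2.0},{"x": -0.3,"y": -0.038,"z": 0,"turn": 0,"jaw": 2.0},{"x": -0.3,"y": -0.038,"z": 0,"turn": 0,"jaw": 2.0}])

```text
t: 27.37
tool_pos: [0.5604, 0.0209, 0.0565]
tool_rot: [-1.266, 1.117, -1.117]
contact_force: [0.8, -0.5, -1.2]
opening: 0.0266
```

Request:
play_rows(moves=[{"x": -0.4,"y": -0.05,"z": 0,"turn": 0,"jaw": 2.0},{"x": -0.6,"y": -0.075,"z": 0,"turn": 0,"jaw": 2.0},{"x": -0.8,"y": -0.1,"z": 0,"turn": 0,"jaw": 2.0},{"x": -1,"y": -0.13,"z": 0,"turn": 0,"jaw": 2.0},{"x": -1,"y": -0.13,"z": 0,"turn": 0,"jaw": 2.0},{"x": -0.9,"y": -0.1,"z": 0,"turn": 0,"jaw": 2.0},{"x": 0,"y": 0,"z": 0,"turn": 0,"jaw": 2.0},{"x": 0,"y": 0,"z": 0,"turn": 0,"jaw": 2.0}])

```text
t: 28.03
tool_pos: [0.5132, 0.015, 0.0566]
tool_rot: [-1.265, 1.117, -1.117]
contact_force: [0.6, 0.2, -0.9]
opening: 0.0264
```

```bash
python3 - <<'E'
from ov import *
D=save("g");o=ctrl.get_obs();print(o["tool_pos"],o["contact_force"],o["t"])
overlay(D["scene"],o["tool_pos"][:2],o["tool_pos"][2]-.045,np.radians(7.3),(265,170),(90,90),7,"g7.png",alpha=2.5)
E
```

```text
[0.5140438  0.01502157 0.05685987] [ 0.44243685  1.22179777 -1.1349453 ] 28.1333
```

View pics/g7.png

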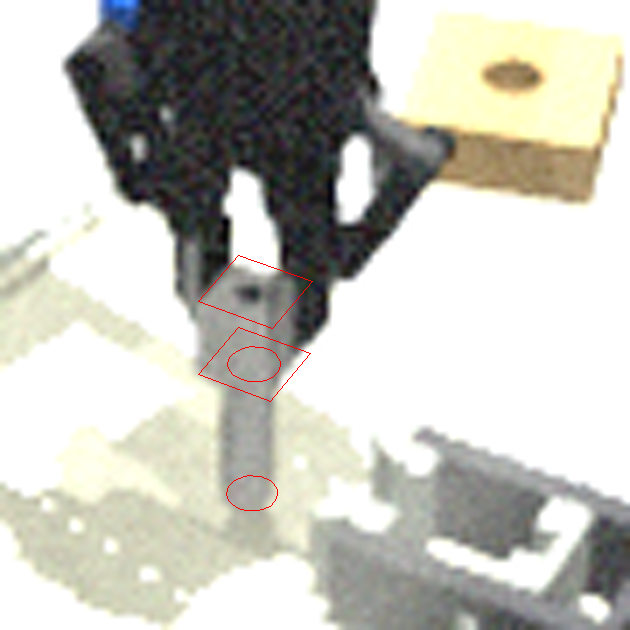

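Request:
play_rows(moves=[{"x": 0,"y": 0,"z": 1.5,"turn": 0,"jaw": 2.0},{"x": 0,"y": 0.5,"z": 2,"turn": 0,"jaw": 2.0},{"x": -0.3,"y": 1.5,"z": 1.5,"turn": 0,"jaw": 2.0},{"x": -0.6,"y": 2.5,"z": 0,"turn": 0,"jaw": 2.0},{"x": -0.6,"y": 3,"z": 0,"turn": 0,"jaw": 2.0},{"x": -0.6,"y": 3,"z": 0,"turn": 0,"jaw": 2.0},{"x": -0.6,"y": 3,"z": 0,"turn": 0,"jaw": 2.0},{"x": -0.6,"y": 3,"z": 0,"turn": 0,"jaw": 2.0}])

```text
t: 28.8
tool_pos: [0.4808, 0.1816, 0.1068]
tool_rot: [-1.265, 1.117, -1.117]
contact_force: [-0.0, 0.2, -0.2]
opening: 0.0265
```

Request:
play_rows(moves=[{"x": -0.6,"y": 3,"z": 0,"turn": 0,"jaw": 2.0},{"x": -0.5,"y": 2.5,"z": 0,"turn": 0,"jaw": 2.0},{"x": -0.45,"y": 1.5,"z": 0,"turn": 0,"jaw": 2.0},{"x": 0,"y": 0.8,"z": 0,"turn": 0,"jaw": 2.0},{"x": 0,"y": 0,"z": 0,"turn": 0,"jaw": 2.0},{"x": 0,"y": 0,"z": 0,"turn": 0,"jaw": 2.0},{"x": 0,"y": 0,"z": 0,"turn": 0,"jaw": 2.0},{"x": 0,"y": 0,"z": 0,"turn": 0,"jaw": 2.0}])

```text
t: 29.47
tool_pos: [0.4656, 0.2571, 0.1065]
tool_rot: [-1.265, 1.118, -1.118]
contact_force: [1.2, -0.1, -1.5]
opening: 0.0263
```

```bash
cat > pv.py <<'E'
import sys
from ov import *
from fitg import w
from scipy.spatial.transform import Rotation as R
D=save("h");s=D["scene"];ob=ctrl.get_obs();z=R.from_rotvec(ob["tool_rot"]).as_matrix()[:,2];y=np.arctan2(z[1],z[0]);print(ob["tool_pos"],np.degrees(y),ob["contact_force"],ob["t"],ob["opening"])
o=(300,115);f=8
overlay(s,ob["tool_pos"][:2],ob["tool_pos"][2]-.045,y,o,(75,90),f,sys.argv[1],alpha=2.2)
g=cv2.imread("pics/"+sys.argv[1]);pp=(.4652,.2583,.3929)
for l in ([(12*np.cos(a),12*np.sin(a),30) for a in np.linspace(0,6.3,40)],[(40,40,30),(40,-40,30),(-40,-40,30),(-40,40,30),(40,40,30)]):
    q=((proj(s,[w(pp,m) for m in l])-o+.5)*f-.5).astype(int);cv2.polylines(g,[q],False,(0,160,0),1)
cv2.imwrite("pics/"+sys.argv[1],cv2.resize(g,None,fx=.8,fy=.8))
E
python3 pv.py h1.png
```

```text
[0.4655 0.2573 0.1065] 7.0560988066002635 [-0.3227  0.208  -0.8787] 29.5667 0.026312706073748526
```

View pics/h1.png

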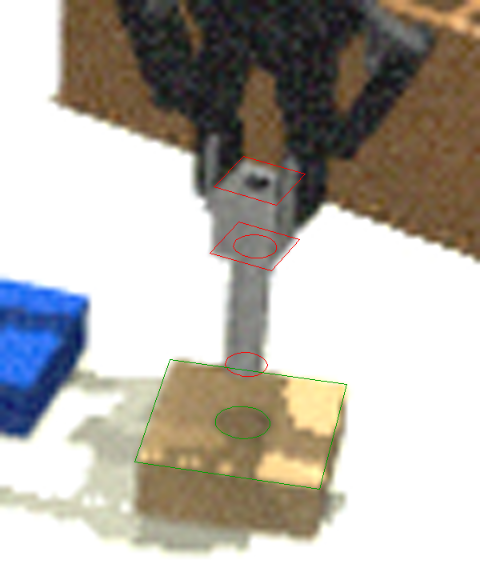

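Request:
play_rows(moves=[{"x": 0.05,"y": 0.1,"z": -1.3,"turn": 0,"jaw": 2.0},{"x": 0,"y": 0,"z": -1.3,"turn": 0,"jaw": 2.0},{"x": 0,"y": 0,"z": 0,"turn": 0,"jaw": 2.0},{"x": 0,"y": 0,"z": 0,"turn": 0,"jaw": 2.0}])

```text
t: 29.9
tool_pos: [0.4641, 0.2584, 0.0782]
tool_rot: [-1.269, 1.119, -1.116]
contact_force: [0.4, -0.1, -0.5]
opening: 0.0262
```

```bash
python3 pv.py h2.png
```

```text
[0.4655 0.259  0.0801] 7.139224719020697 [ 0.0059 -0.2037 -0.9391] 30.0 0.025784357757372766
```

View pics/h2.png

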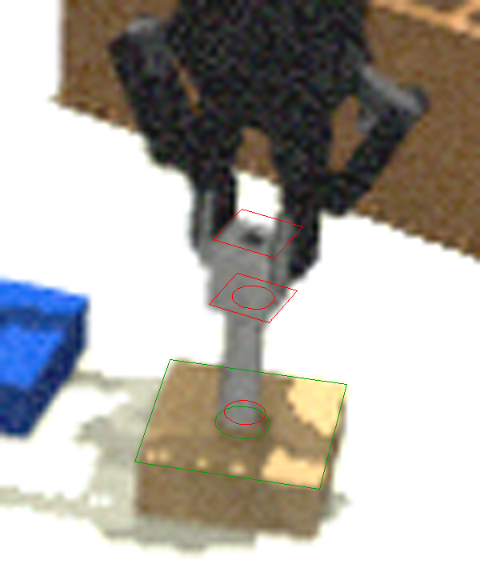

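Request:
play_rows(moves=[{"x": 0.08,"y": 0,"z": -0.4,"turn": 0,"jaw": 2.0},{"x": 0,"y": 0,"z": -0.4,"turn": 0,"jaw": 2.0},{"x": 0,"y": 0,"z": -0.3,"turn": 0,"jaw": 2.0},{"x": 0,"y": 0,"z": 0,"turn": 0,"jaw": 2.0}])

```text
t: 30.33
tool_pos: [0.4659, 0.2589, 0.0686]
tool_rot: [-1.267, 1.118, -1.117]
contact_force: [-0.2, 0.4, -0.7]
opening: 0.0266
```

```bash
python3 pv.py h3.png
```

```text
[0.4663 0.259  0.0693] 7.138120775495208 [ 0.0456  0.0184 -1.6036] 30.4333 0.02636994177070372
```

View pics/h3.png

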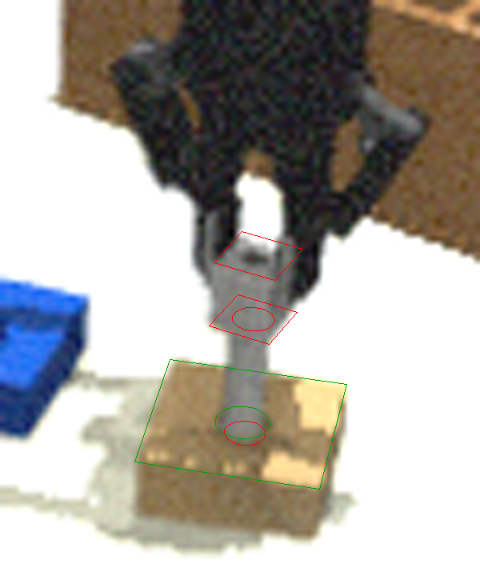

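Request:
play_rows(moves=[{"x": 0,"y": 0,"z": -0.4,"turn": 0,"jaw": 2.0},{"x": 0,"y": 0,"z": -0.4,"turn": 0,"jaw": 2.0},{"x": 0,"y": 0,"z": 0,"turn": 0,"jaw": 2.0}])

```text
t: 30.68
tool_pos: [0.4658, 0.2588, 0.0605]
tool_rot: [-1.267, 1.118, -1.117]
contact_force: [-0.7, -0.4, -0.7]
opening: 0.0264
```

Request:
play_rows(moves=[{"x": 0,"y": 0,"z": -0.4,"turn": 0,"jaw": 2.0},{"x": 0,"y": 0,"z": -0.4,"turn": 0,"jaw": 2.0},{"x": 0,"y": 0,"z": 0,"turn": 0,"jaw": 2.0},{"x": 0,"y": 0,"z": 0,"turn": 0,"jaw": 2.0}])

```text
t: 31.02
tool_pos: [0.4662, 0.259, 0.053]
tool_rot: [-1.266, 1.117, -1.117]
contact_force: [-0.3, 0.1, -1.2]
opening: 0.0267
```

Request:
play_rows(moves=[{"x": 0,"y": 0,"z": -0.1,"turn": 0,"jaw": 2.0},{"x": 0,"y": 0,"z": -0.1,"turn": 0,"jaw": 2.0},{"x": 0,"y": 0,"z": 0,"turn": 0,"jaw": 2.0}])

```text
t: 31.27
tool_pos: [0.4665, 0.2591, 0.0514]
tool_rot: [-1.266, 1.117, -1.117]
contact_force: [-0.4, -0.0, -0.4]
opening: 0.0266
```

Request:
play_rows(moves=[{"x": 0,"y": 0,"z": -0.1,"turn": 0,"jaw": 2.0},{"x": 0,"y": 0,"z": 0,"turn": 0,"jaw": 2.0}])

```text
t: 31.43
tool_pos: [0.4668, 0.2592, 0.051]
tool_rot: [-1.265, 1.117, -1.117]
contact_force: [-1.2, -0.2, 1.6]
opening: 0.0265
```

```bash
python3 pv.py h4.png
```

```text
[0.4667 0.2592 0.051 ] 7.138903242599116 [-0.6556 -0.5965  2.0078] 31.5333 0.026737402182148325
```

View pics/h4.png

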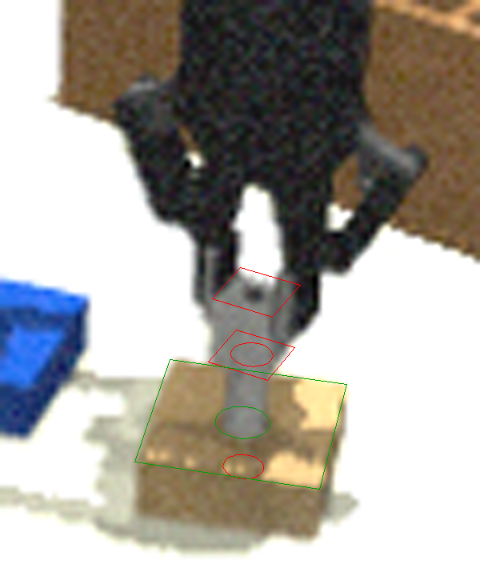

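Request:
play_rows(moves=[{"x": 0,"y": 0,"z": 0,"turn": 0,"jaw": 3.0},{"x": 0,"y": 0,"z": 0,"turn": 0,"jaw": 4.0},{"x": 0,"y": 0,"z": 0,"turn": 0,"jaw": 6.0},{"x": 0,"y": 0,"z": 0,"turn": 0,"jaw": 6.0},{"x": 0,"y": 0,"z": 0,"turn": 0,"jaw": 6.0},{"x": 0,"y": 0,"z": 0,"turn": 0,"jaw": 6.0}])

```text
t: 32.03
tool_pos: [0.4665, 0.2591, 0.0505]
tool_rot: [-1.266, 1.117, -1.117]
contact_force: [-1.1, 0.8, 1.8]
opening: 0.06
```

```bash
python3 pv.py h5.png
```

```text
[0.4665 0.2591 0.0505] 7.137780634387156 [ 0.0626 -0.249  -0.4574] 32.1333 0.059986426155988835
```

View pics/h5.png

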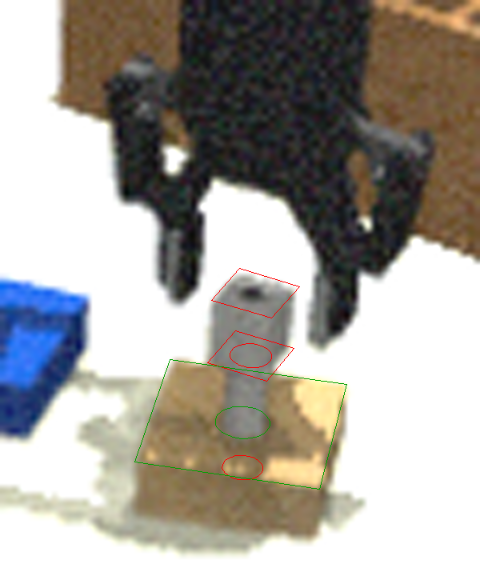

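Standing free in the socket. I retract upwards and check with both cameras.

Request:
play_rows(moves=[{"x": 0,"y": 0,"z": 0.8,"turn": 0,"jaw": 6.0},{"x": 0,"y": 0,"z": 1.5,"turn": 0,"jaw": 6.0},{"x": 0,"y": 0,"z": 2.5,"turn": 0,"jaw": 6.0},{"x": 0,"y": 0,"z": 3,"turn": 0,"jaw": 6.0},{"x": 0,"y": 0,"z": 3,"turn": 0,"jaw": 6.0},{"x": 0,"y": 0,"z": 3,"turn": 0,"jaw": 6.0},{"x": 0,"y": 2,"z": 1,"turn": 0,"jaw": 6.0},{"x": 0,"y": 3,"z": 0,"turn": 0,"jaw": 6.0}])

```text
t: 32.8
tool_pos: [0.4693, 0.3093, 0.2047]
tool_rot: [-1.256, 1.114, -1.121]
contact_force: [0.8, -0.5, -0.2]
opening: 0.06
```

Request:
play_rows(moves=[{"x": -1,"y": 3,"z": 0,"turn": 0,"jaw": 6.0},{"x": -1,"y": 3,"z": 0,"turn": 0,"jaw": 6.0},{"x": -1,"y": 3,"z": 0,"turn": 0,"jaw": 6.0},{"x": -1,"y": 3,"z": 0,"turn": 0,"jaw": 6.0},{"x": -1,"y": 3,"z": 0,"turn": 0,"jaw": 6.0},{"x": -1,"y": 3,"z": 0,"turn": 0,"jaw": 6.0},{"x": -1,"y": 2,"z": 0,"turn": 0,"jaw": 6.0},{"x": 0,"y": 0,"z": 0,"turn": 0,"jaw": 6.0}])

```text
t: 33.47
tool_pos: [0.3944, 0.5124, 0.199]
tool_rot: [-1.267, 1.115, -1.112]
contact_force: [0.0, -1.1, -0.6]
opening: 0.0599
```

```bash
python3 - <<'E'
from ov import *
D=save("i");s,t=D["scene"],D["top"];print(ctrl.get_obs()["t"])
overlay(s,(.466,.259),.005,np.radians(7),(300,140),(65,65),6,"i1.png",alpha=2.2)
overlay(t,(.466,.259),.005,np.radians(7),(165,200),(65,65),6,"i2.png",alpha=1.8)
cv2.imwrite("pics/i.png",np.hstack([cv2.imread("pics/i1.png"),cv2.imread("pics/i2.png")]))
cv2.imwrite("pics/i3.png",t["img"][:,:,::-1])
E
```

```text
33.5667
```

View pics/i.png

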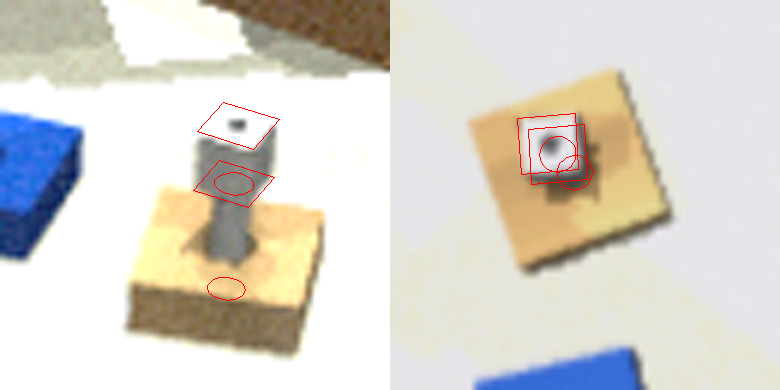

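View pics/i3.png

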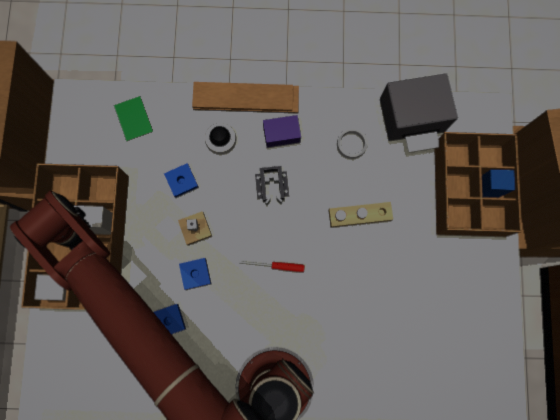

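The spigot stands upright, and its head matches a model with the foot on the socket floor in both views: hole at about (192,224) in the top view. Bystanders are in place and the arm is clear.

```bash
python3 -c "
from station import finish_job
print(finish_job())"
```

```text
the job is handed in; nothing more can be done
None
```

The spigot is checked and standing in the plywood block's socket, and the job is handed in at about 34 s of the 72 s. No verdict was reported.

- **Grip:** The first grip held only the top few mm of the head. I put the spigot back in its own rack socket, gripped 12 mm lower, and lifted it again.
- **Gauge:** I slid it in low from the mouth, with the foot about 12 mm up. It went through the go gap with no force above the sensor noise. The no-go lips stopped it about 45 mm past the go gap's middle by my camera fit. I leaned on them with about 8–10 N at the wrist for just over a second, then drew it straight back out through the mouth.
- **Passed block:** I lowered it until the wrist felt the socket floor (about +3 N), released it and moved the arm clear.
- **Last checks:** Both cameras show the spigot upright and in line with a model whose foot is on the socket floor, 5 mm up. The other objects look unmoved by eye.

**What disagreed:**
- The fingertips looked 15–20 mm higher in the pictures than the stated TCP suggests. I worked from the pictures.
- The scene camera showed the spigot about 1 mm off the measured tool pose. I shifted 0.8 mm at the block to allow for it.
- The spigot-to-gauge contact force was not measured directly. It is only inferred from the wrist.

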